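# Fetch the pot from behind the paint cans

### The job

The small grey pot stands at the back of the paint rack, hemmed in by two of the three tall containers in the front row. Stand those two upright on the parking board and leave the third container where it is, then lift the pot out and set it upright in the middle of the turntable. Finally put the two containers back upright on the very pads they came from, without disturbing the can cap in the rack or the tape roll.

Things in the scene. Friction and masses are not known exactly. Their poses are not given: they have to be found in the camera images.
- paint_rack: Fixed plywood board, 176 (x) x 296 (y) x 12 mm, lips 4 mm higher round its edge. Origin: centre of underside; x to its back (away from the robot), y to its left. Pads on its top (z = 12 mm): front row x = -28, y = -84, 0, 84 mm, a tall container on each; back row x = 28, y = -42, 42 mm, pot on one, can cap on the other. The middle container and the outer one on the pot's side hem it in.
- spray_can: Loose upright aerosol can with a label and a wide grey cap, 136 mm high; body 61 mm in diameter up to 78 mm, cap 66 mm in diameter above it and firmly fixed (it can be lifted by the cap). Origin: centre of its underside; z up. About 0.16 kg.
- slim_can: Loose upright slim aluminium aerosol can with a white cap, 136 mm high; body 47 mm in diameter up to 85 mm, fixed cap 43 mm in diameter from 90 to 133 mm (it can be lifted by the cap). Origin: centre of its underside; z up. About 0.13 kg.
- bottle: Loose upright white squeeze bottle with a narrow grey cap, 136 mm high; body 54 mm in diameter up to 66 mm, shoulder and neck, fixed cap 34 mm in diameter from 102 to 133 mm (it can be lifted by the cap). Origin: centre of its underside; z up. About 0.15 kg.
- pot: Loose small grey round pot, open at the top with a blob of blue-green putty inside, 62 mm in diameter and 49 mm high; the outside may be gripped across its diameter. Origin: centre of its underside; z up. About 0.09 kg.
- can_cap: Loose black can cap, closed round top, 59 mm in diameter and 47 mm high, in the back row beside the pot. To be left alone. Origin: centre of its underside; z up.
- parking_board: Fixed flat plain light grey board (not the large dark one), 180 (its x) x 120 (its y) x 16 mm: the side area. Origin: centre of its underside, on the table; x along its length, z up. Its top is at z = 16 mm.
- turntable: Fixed small round aluminium spraying turntable (it does not turn): plate 110 mm in diameter, its flat top 30 mm above the table, a dark ring drawn on it. Origin: on its axis, at the table; z up.
- tape_roll: Loose roll of masking tape lying flat, 104 mm in diameter and 24 mm high, on the table in front of the rack. A bystander, to be left alone. Origin: centre of its underside; z up.

How it is judged (in metres and radians):
On the way, in this order (a step that is already met when the one before it is completed fails the run):
1. the two containers that hem in the pot stand released and upright on the parking board, the pot still in its place ((((x of spray_can in the frame of parking_board between -0.08 and 0.08 m and y of spray_can in the frame of parking_board between -0.05 and 0.05 m and z of spray_can in the frame of parking_board between 0.01 and 0.022 m and angle between spray_can's own z axis and vertical below 0.1 rad and linear speed of spray_can below 0.03 m/s and contact force between the fingers and spray_can below 0.5 N) and (x of slim_can in the frame of parking_board between -0.08 and 0.08 m and y of slim_can in the frame of parking_board between -0.05 and 0.05 m and z of slim_can in the frame of parking_board between 0.01 and 0.022 m and angle between slim_can's own z axis and vertical below 0.1 rad and linear speed of slim_can below 0.03 m/s and contact force between the fingers and slim_can below 0.5 N)) or ((x of spray_can in the frame of parking_board between -0.08 and 0.08 m and y of spray_can in the frame of parking_board between -0.05 and 0.05 m and z of spray_can in the frame of parking_board between 0.01 and 0.022 m and angle between spray_can's own z axis and vertical below 0.1 rad and linear speed of spray_can below 0.03 m/s and contact force between the fingers and spray_can below 0.5 N) and (x of bottle in the frame of parking_board between -0.08 and 0.08 m and y of bottle in the frame of parking_board between -0.05 and 0.05 m and z of bottle in the frame of parking_board between 0.01 and 0.022 m and angle between bottle's own z axis and vertical below 0.1 rad and linear speed of bottle below 0.03 m/s and contact force between the fingers and bottle below 0.5 N)) or ((x of slim_can in the frame of parking_board between -0.08 and 0.08 m and y of slim_can in the frame of parking_board between -0.05 and 0.05 m and z of slim_can in the frame of parking_board between 0.01 and 0.022 m and angle between slim_can's own z axis and vertical below 0.1 rad and linear speed of slim_can below 0.03 m/s and contact force between the fingers and slim_can below 0.5 N) and (x of bottle in the frame of parking_board between -0.08 and 0.08 m and y of bottle in the frame of parking_board between -0.05 and 0.05 m and z of bottle in the frame of parking_board between 0.01 and 0.022 m and angle between bottle's own z axis and vertical below 0.1 rad and linear speed of bottle below 0.03 m/s and contact force between the fingers and bottle below 0.5 N))) and distance of pot from where it was at the start of the episode below 0.015 m), for 0.2 s.
2. with both containers still on the board, the pot stands released and upright in the middle of the turntable ((((x of spray_can in the frame of parking_board between -0.08 and 0.08 m and y of spray_can in the frame of parking_board between -0.05 and 0.05 m and z of spray_can in the frame of parking_board between 0.01 and 0.022 m and angle between spray_can's own z axis and vertical below 0.1 rad and linear speed of spray_can below 0.03 m/s and contact force between the fingers and spray_can below 0.5 N) and (x of slim_can in the frame of parking_board between -0.08 and 0.08 m and y of slim_can in the frame of parking_board between -0.05 and 0.05 m and z of slim_can in the frame of parking_board between 0.01 and 0.022 m and angle between slim_can's own z axis and vertical below 0.1 rad and linear speed of slim_can below 0.03 m/s and contact force between the fingers and slim_can below 0.5 N)) or ((x of spray_can in the frame of parking_board between -0.08 and 0.08 m and y of spray_can in the frame of parking_board between -0.05 and 0.05 m and z of spray_can in the frame of parking_board between 0.01 and 0.022 m and angle between spray_can's own z axis and vertical below 0.1 rad and linear speed of spray_can below 0.03 m/s and contact force between the fingers and spray_can below 0.5 N) and (x of bottle in the frame of parking_board between -0.08 and 0.08 m and y of bottle in the frame of parking_board between -0.05 and 0.05 m and z of bottle in the frame of parking_board between 0.01 and 0.022 m and angle between bottle's own z axis and vertical below 0.1 rad and linear speed of bottle below 0.03 m/s and contact force between the fingers and bottle below 0.5 N)) or ((x of slim_can in the frame of parking_board between -0.08 and 0.08 m and y of slim_can in the frame of parking_board between -0.05 and 0.05 m and z of slim_can in the frame of parking_board between 0.01 and 0.022 m and angle between slim_can's own z axis and vertical below 0.1 rad and linear speed of slim_can below 0.03 m/s and contact force between the fingers and slim_can below 0.5 N) and (x of bottle in the frame of parking_board between -0.08 and 0.08 m and y of bottle in the frame of parking_board between -0.05 and 0.05 m and z of bottle in the frame of parking_board between 0.01 and 0.022 m and angle between bottle's own z axis and vertical below 0.1 rad and linear speed of bottle below 0.03 m/s and contact force between the fingers and bottle below 0.5 N))) and horizontal distance between pot and turntable below 0.012 m and z of pot in the frame of turntable between 0.024 and 0.036 m and angle between pot's own z axis and vertical below 0.1 rad and linear speed of pot below 0.03 m/s and contact force between the fingers and pot below 0.5 N), for 0.2 s.
At the end, for the whole second after the job is handed in: The pot stands upright on the turntable, its axis within 12 mm of the turntable's; the three containers stand upright within 12 mm of where each stood at the start; the can cap and the tape roll are within 15 mm of where they were; all released and at rest (horizontal distance between pot and turntable below 0.012 m and z of pot in the frame of turntable between 0.024 and 0.036 m and angle between each of pot, spray_can, slim_can, bottle's own z axis and vertical below 0.1 rad and linear speed of each of pot, spray_can, slim_can, bottle below 0.03 m/s and contact force between the fingers and pot below 0.5 N and distance of each of spray_can, slim_can, bottle from where it was at the start of the episode below 0.012 m and contact force between the fingers and spray_can below 0.5 N and contact force between the fingers and slim_can below 0.5 N and contact force between the fingers and bottle below 0.5 N and distance of each of can_cap, tape_roll from where it was at the start of the episode below 0.015 m); the robot touches nothing.
It fails at once if the container that does not hem in the pot is taken from its pad (more than 20 mm off) ((y of can_cap in the frame of paint_rack below 0 m and not ((x of spray_can in the frame of paint_rack between -0.048 and -0.008 m and y of spray_can in the frame of paint_rack between -0.104 and -0.064 m) or (x of slim_can in the frame of paint_rack between -0.048 and -0.008 m and y of slim_can in the frame of paint_rack between -0.104 and -0.064 m) or (x of bottle in the frame of paint_rack between -0.048 and -0.008 m and y of bottle in the frame of paint_rack between -0.104 and -0.064 m))) or (y of can_cap in the frame of paint_rack above 0 m and not ((x of spray_can in the frame of paint_rack between -0.048 and -0.008 m and y of spray_can in the frame of paint_rack between 0.064 and 0.104 m) or (x of slim_can in the frame of paint_rack between -0.048 and -0.008 m and y of slim_can in the frame of paint_rack between 0.064 and 0.104 m) or (x of bottle in the frame of paint_rack between -0.048 and -0.008 m and y of bottle in the frame of paint_rack between 0.064 and 0.104 m)))).
It fails at once if a container or the pot is tipped by more than 35 degrees (angle between any of spray_can, slim_can, bottle, pot's own z axis and vertical above 0.61 rad).
It fails at once if the can cap or the tape roll is moved by more than 15 mm (distance of any of can_cap, tape_roll from where it was at the start of the episode above 0.015 m).
It also fails if it takes over 134 s, if anything falls off the work surface, if the arm or the gripper's body presses on something with over 40 N, if the wrist force passes 120 N, or if a joint passes its speed limit or range.

### The arm

A 7-joint arm with a two-finger parallel gripper is mounted at the origin on a cart in front of the work surface, level with it; the furniture and walls round the work are solid. World frame = base frame: x ahead of the robot, y to its left, z up, the work surface at z = 0. Lengths are in mm, angles in degrees, forces in N, time in s.
With the tool pointing down it reaches from about 400 to 900 mm from the base axis. Payload 5.5 kg.
Tool frame: the origin (TCP) lies between the finger pads; the fingertips stand 17 mm ahead of it and the grasp point (between the pads) lies 2 mm behind it; z points along the fingers, y is the direction in which the jaws open and shut (so a half turn about z gives the same grasp; the last joint's range is limited). The gripper opens to 92 mm and grips with 3 to 60 N. Pads are 19 mm wide; open, the fingers measure 130 mm over their backs; the gripper's body (75 mm by 190 mm) begins 47 mm behind the grasp point.
Start: joints at [-52.701, 28.699, -24.465, 88.831, 12.651, 65.22, -12.049], TCP at [245.763, 601.748, 243.729] pointing down, gripper open.
Joint ranges: [-164.97, 164.97], [-17.58, 116.51], [-87.97, 89.64], [11.32, 138.91], [-80.73, 260.73], [10.89, 115.49], [-147.41, 147.41]. Speed limits (degrees/s): [147.25, 147.25, 180, 180, 180, 180, 180].

### API

Orientations are given as a 3x3 rotation matrix whose columns are the frame's x, y, z axes.
In Python, from bench import * gives the robot as it stands. The module is installed in compiled form; this text tells all that it offers.
- The arm moves only by the tool step_arm, never from a script. Its argument "increments" is a list of rows, each an object of numbers: "x", "y", "z": the shift along the world's x, y, z in units of 25 mm (1.0 is 25 mm); "ax", "ay", "az": the turn, a rotation vector about the world's x, y, z in units of 0.1 rad (1.0 is 0.1 rad); "jaw": the opening, from -1 (shut) to 1 (fully open). A call has 1 to 20 rows; each row shifts and turns the pose as measured when the row begins; what a row does not reach is not made up. A row lasts 1/12 s, in which the tool goes at most 41.7 mm and 7.16 degrees, less where a joint would pass 70% of its speed; a pose out of reach is approached as far as the arm can. A call with a number of a shift or a turn outside -1 to 1 is refused whole. A call with a gripper value outside its range is refused whole. The fingers move at their own pace and stop on an object; "grip_force" is the grip in N (left out, the last holds). Time passes only in rows, so rows that do not move let the fingers close. It gives the time, the measured TCP pose, the force and the opening at its end, in the units of the state.
- get_state(): the state, without advancing time (a new reading comes with each control period).
- get_image(name): name is "scene" or "top"; returns (picture, depth): 400x640x3 uint8, red, green, blue; 400x640 float32, mm along the optical axis (not along the pixel's ray), 0 where there is no reading.
- camera_model(name): a dict with "vertical_fov" (degrees; the focal length in pixels is half the picture's height over the tangent of half this angle, whatever the lens; pixels are square), "cx", "cy" (the principal point, pixels), "k1" (the pictures are not rectified: a ray, as slopes to the right and down, at radius r is drawn at 1 + k1 r^2 times it, then the intrinsics apply), "extrinsics" (4x4, takes a point from camera to world coordinates). Camera axes: x right, y down, z forward; pixel columns grow to the right and rows downward; lengths in mm; the calibration is good to about 2 mm. A picture is of the moment at which its call begins. camera_model takes no time and is no camera call.
- hand_in(): hands the job in, once; it reports no verdict.
The state is a dict: "time_s": time; "joints": joint angles; "qd": joint speeds; "joint_torque": joint torques, N m; "position": TCP position; "ee_rot": TCP orientation; "wrist_force": force on the tool from outside, world axes, zero at the start; "torque": the same for the moment, N m; "opening": finger opening in mm.
Only numpy, scipy, OpenCV 4.12 (cv2) and the standard library are available. Lean on these libraries where they do the work, as an engineer would, in place of code of your own. Each camera call takes 0.05 s, during which the arm holds its last target. There are 200 camera calls.

## Working session

There is one attempt and no reset: what is moved stays moved. The work goes in short steps, Python scripts to look and compute and a tool call to move; the robot and the scene stay as the last step left them, time stands still between calls to the robot, and variables do not carry over. Pictures are saved under pics/ and viewed, about 12 in all and at most 16, crops included, and the job is handed in when it is done.

Besides the shell and the picture viewer there is one more tool, called after ">>>" as a command line: name --argument value ..., lists and objects as JSON in quotes. step_arm: Moves the arm, as the interface text tells. Shifts and turns lie within -1 to 1; 1 stands for 25 mm of shift or 0.1 rad of turn. Its arguments: {"type":"object","properties":{"increments":{"type":"array","items":{"type":"object","properties":{"x":{"type":"number","minimum":-1,"maximum":1},"y":{"type":"number","minimum":-1,"maximum":1},"z":{"type":"number","minimum":-1,"maximum":1},"ax":{"type":"number","minimum":-1,"maximum":1},"ay":{"type":"number","minimum":-1,"maximum":1},"az":{"type":"number","minimum":-1,"maximum":1},"jaw":{"type":"number"}}}},"grip_force":{"type":"number"}},"required":["increments"]}

```bash
mkdir -p pics
cat > h.py <<'E'
from bench import *
import numpy as np, cv2
def snap(name,fn):
    im,d=get_image(name); cv2.imwrite(f'pics/{fn}.png',im[:,:,::-1]); np.save(f'pics/{fn}.npy',d); return im,d
def cloud(name,d):
    m=camera_model(name); h,w=d.shape; f=h/2/np.tan(np.radians(m['vertical_fov']/2))
    v,u=np.mgrid[:h,:w].astype(float); K=np.array([[f,0,m['cx']],[0,f,m['cy']],[0,0,1]])
    xd=(u-m['cx'])/f; yd=(v-m['cy'])/f; x,y=xd.copy(),yd.copy()
    for _ in range(20):
        s=1+m['k1']*(x*x+y*y); x,y=xd/s,yd/s
    P=np.stack([x*d,y*d,d],-1); T=np.array(m['extrinsics'])
    P=P@T[:3,:3].T+T[:3,3]; P[d<=0]=np.nan; return P
E
python3 - <<'E'
from h import *
for n in('scene','top'):
    im,d=snap(n,n+'0'); P=cloud(n,d); np.save(f'pics/{n}P.npy',P)
    m=camera_model(n); print(n,m['vertical_fov'],np.round(m['extrinsics'],2).tolist())
s=get_state();print(s['time_s'],s['position'],s['ee_rot'],s['opening'])
E
```

```text
scene 54.61378746811071 [[-0.93, 0.32, -0.17, 665.27], [0.36, 0.82, -0.44, 504.01], [0.0, -0.47, -0.88, 894.16], [0.0, 0.0, 0.0, 1.0]]
top 52.807963536915665 [[-0.0, -0.98, 0.2, 351.47], [-1.0, 0.0, -0.01, 102.88], [0.01, -0.2, -0.98, 963.09], [0.0, 0.0, 0.0, 1.0]]
0.1 [245.60517531 601.15835537 242.77995094] [[-9.25768345e-01  3.78090571e-01 -7.01443246e-04]
 [ 3.78091220e-01  9.25766949e-01 -1.60804554e-03]
 [ 4.13861164e-05 -1.75388719e-03 -9.99998461e-01]] 91.62079147218661
```

View pics/top0.png

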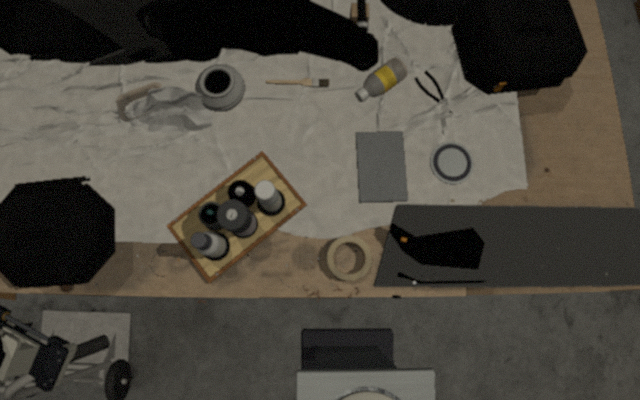

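View pics/scene0.png

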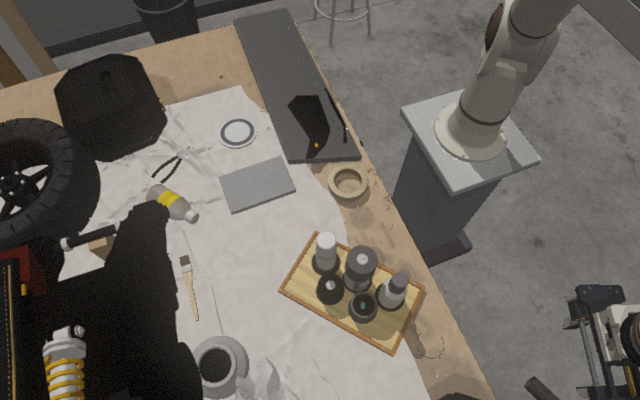

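The top view shows the rack at about (237,215). The slim can is at (268,195), the spray can in the middle at (236,215), the bottle at (210,243), the pot at (211,214) and the black cap at (241,192). The parking board is at (381,166), the turntable at (452,163) and the tape roll at (349,258). The pot is on the bottle's side, so the spray can and the bottle hem it in. Next I'll measure them from depth.

Run:
```python
from h import *
from scipy.optimize import least_squares
T=np.load('pics/topP.npy'); S=np.load('pics/sceneP.npy')
def circ(p):
    c,r2=cv2.minEnclosingCircle(p.astype(np.float32)); return np.round(c,1),round(r2,1)
for nm,P in(('top',T),('scene',S)):
    # parts by seeds in px
    seeds={'top':dict(slim=(266,188),spray=(234,210),bottle=(203,240),pot=(210,214),cap=(240,190),tape=(349,258),board=(381,166),tt=(452,163)),
     'scene':dict(slim=(325,240),spray=(362,258),bottle=(399,282),pot=(363,304),cap=(330,287),tape=(347,182),board=(257,185),tt=(237,133))}[nm]
    for k,(u,v) in seeds.items(): print(nm,k,np.round(P[v,u],1))
for nm,fn,box in(('top','top0',(160,145,150,145)),('scene','scene0',(270,220,165,140))):
    im=cv2.imread(f'pics/{fn}.png'); x,y,w,h=box
    c=cv2.resize(im[y:y+h,x:x+w],None,fx=4.5,fy=4,interpolation=cv2.INTER_CUBIC) if 0 else cv2.resize(im[y:y+h,x:x+w],None,fx=4,fy=4,interpolation=cv2.INTER_CUBIC)
    c=np.clip(c.astype(float)*1.7,0,255).astype(np.uint8); cv2.imwrite(f'pics/{fn}c.png',c)
```

```text
top slim [542.7 214.4 149.2]
top spray [496.8 279.8 147.1]
top bottle [434.5 340.7 148.8]
top pot [503.1 353.7  59.3]
top cap [559.  286.6  60.2]
top tape [406.6  33.6   1.3]
top board [629.9 -47.7  13.2]
top tt [ 634.  -221.    27.5]
scene slim [546.3 219.3 148.1]
scene spray [490.7 283.3 148.5]
scene bottle [442.4 355.6 147.9]
scene pot [510.9 354.3  64. ]
scene cap [562.6 293.4  61. ]
scene tape [407.2  29.2   3.3]
scene board [635.8 -38.7  19.3]
scene tt [ 640.5 -214.3   31.3]
```

View pics/top0c.png

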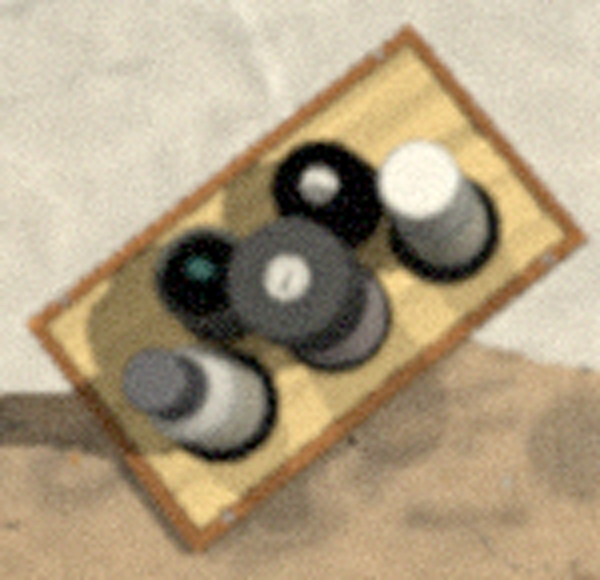

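View pics/scene0c.png

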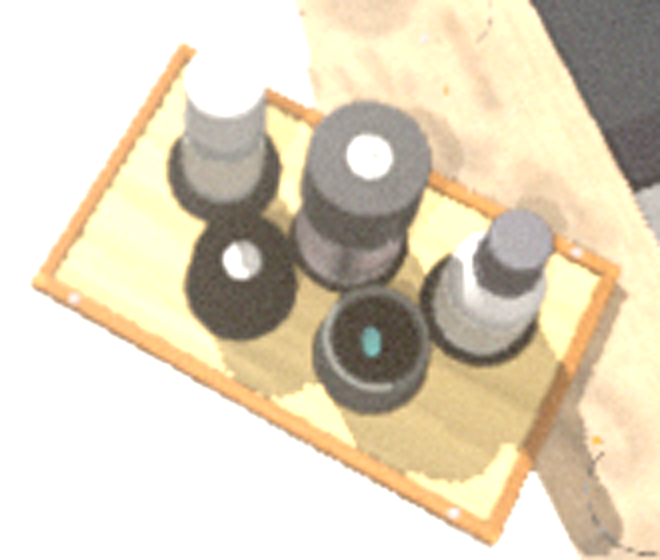

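```bash
cat >> h.py <<'E'
def px(name,u,v,z):
    m=camera_model(name); f=200/np.tan(np.radians(m['vertical_fov']/2))
    xd,yd=(u-m['cx'])/f,(v-m['cy'])/f; x,y=xd,yd
    for _ in range(20):
        s=1+m['k1']*(x*x+y*y); x,y=xd/s,yd/s
    T=np.array(m['extrinsics']); r=T[:3,:3]@[x,y,1]; return (T[:3,3]+r*(z-T[2,3])/r[2])[:2]
E
python3 - <<'E'
from h import *
C={'top':((160,145),dict(c0=(32,322,16),c1=(408,27,16),c2=(586,238,16),c3=(200,550,16),slim=(420,180,147),spray=(293,280,148),bottle=(160,383,147))),
'scene':((270,220),dict(c0=(492,543,16),c1=(38,286,16),c2=(186,47,16),c3=(617,268,16),slim=(226,78,147),spray=(367,155,148),bottle=(521,240,147),pot=(372,338,61)))}
for n,(o,D) in C.items():
    R={k:px(n,o[0]+a/4-.375,o[1]+b/4-.375,z) for k,(a,b,z) in D.items()}
    for k in R: print(n,k,R[k].round(1))
    A=np.array([R['c%d'%i] for i in range(4)]) # c0 back-left,c1 back-right,c2 front-right,c3 front-left
    L=np.array([[88,148],[88,-148],[-88,-148],[-88,148]],float)
    c=A.mean(0); B=A-c; th=np.arctan2((L[:,0]*B[:,1]-L[:,1]*B[:,0]).sum(),(L*B).sum())
    Rm=np.array([[np.cos(th),-np.sin(th)],[np.sin(th),np.cos(th)]])
    print('rack',c.round(1),np.degrees(th).round(2),'res',(A-c-L@Rm.T).round(1).tolist())
    for k,p in dict(slim=(-28,-84),spray=(-28,0),bottle=(-28,84),pot=(28,42),cap=(28,-42)).items(): print('  pad',k,(c+Rm@p).round(1))
    P=cloud(n,np.load(f'pics/{n}0.npy')); im=cv2.imread(f'pics/{n}0.png')
    from scipy import ndimage as nd
    Z=nd.median_filter(P[...,2],5)
    for k,(x,y),lo,hi,rad in(('board',(632,-45),9,26,125),('tt',(636,-218),20,40,75),('tape',(406,33),14,34,70)):
        m=(Z>lo)&(Z<hi)&(np.hypot(P[...,0]-x,P[...,1]-y)<rad)
        l,_=nd.label(m); m=l==np.argmax(np.bincount(l[m]))
        q=P[m][:,:2].astype(np.float32); print(n,k,m.sum(),np.nanmedian(P[m][:,2]).round(1),'mean',q.mean(0).round(1),cv2.minAreaRect(q),cv2.minEnclosingCircle(q))
im=cv2.imread('pics/scene0.png')[80:240,190:390]; im=cv2.resize(im,None,fx=4,fy=3.75 if 0 else 3.6,interpolation=cv2.INTER_CUBIC)
E
```

```text
top c0 [483.3 467.5]
top c1 [666.7 246. ]
top c2 [534.2 135.5]
top c3 [349.8 359.2]
top slim [539.7 217.5]
top spray [486.9 281.5]
top bottle [433.9 348.2]
rack [508.5 302.1] 39.53 res [[1.1, -4.7], [-3.9, 2.1], [-0.6, 3.6], [3.4, -1.0]]
  pad slim [540.4 219.4]
  pad spray [486.9 284.2]
  pad bottle [433.5 349. ]
  pad pot [503.4 352.3]
  pad cap [556.8 287.5]
top board 3388 15.4 mean [628.7 -48. ] ((634.21240234375, -49.98871612548828), (187.0810089111328, 121.53155517578125), 1.6499618291854858) ((630.407470703125, -51.051666259765625), 106.10717010498047)
top tt 1505 30.0 mean [ 635.  -219.4] ((636.2817993164062, -220.27191162109375), (106.9884262084961, 109.99800109863281), 42.511722564697266) ((635.6840209960938, -220.85665893554688), 55.89893341064453)
top tape 797 23.5 mean [406.6  35.2] ((406.9294128417969, 35.12162399291992), (99.68350982666016, 100.57957458496094), 44.723262786865234) ((408.41229248046875, 34.9937858581543), 52.63462448120117)
scene c0 [487.2 470.6]
scene c1 [669.7 249.1]
scene c2 [537.4 139.6]
scene c3 [353.8 360.6]
scene slim [543.3 217.9]
scene spray [4
[... 175 characters left out ...]
pray [490.5 287.1]
  pad bottle [436.9 351.9]
  pad pot [506.8 355.2]
  pad cap [560.4 290.5]
scene board 2664 16.2 mean [636.8 -44.1] ((636.963623046875, -51.6461181640625), (181.8979949951172, 131.39169311523438), 2.325536012649536) ((635.458251953125, -48.659568786621094), 104.88902282714844)
scene tt 992 31.2 mean [ 638.9 -216.8] ((638.5498046875, -219.74310302734375), (110.9324722290039, 109.10388946533203), 82.12962341308594) ((637.2921142578125, -220.01043701171875), 56.78256607055664)
scene tape 653 23.8 mean [412.1  38.2] ((410.78900146484375, 36.286869049072266), (103.38069915771484, 102.67489624023438), 4.813926696777344) ((411.4395751953125, 35.24880599975586), 53.30918502807617)
```

>>> step_arm --grip_force 20 --increments '[{"x": 0.6, "y": -0.8, "az": -0.3, "jaw": 1}, {"x": 0.6, "y": -0.8, "az": -0.3, "jaw": 1}, {"x": 0.6, "y": -0.8, "az": -0.3, "jaw": 1}, {"x": 0.6, "y": -0.8, "az": -0.3, "jaw": 1}, {"x": 0.6, "y": -0.8, "az": -0.3, "jaw": 1}, {"x": 0.6, "y": -0.8, "az": -0.3, "jaw": 1}, {"x": 0.6, "y": -0.8, "az": -0.3, "jaw": 1}, {"x": 0.6, "y": -0.8, "az": -0.3, "jaw": 1}, {"x": 0.6, "y": -0.8, "az": -0.3, "jaw": 1}, {"x": 0.6, "y": -0.8, "az": -0.3, "jaw": 1}, {"x": 0.6, "y": -0.8, "az": -0.3, "jaw": 1}, {"x": 0.6, "y": -0.8, "az": -0.3, "jaw": 1}, {"x": 0.6, "y": -0.8, "az": -0.3, "jaw": 1}, {"x": 0.6, "y": -0.8, "az": -0.3, "jaw": 1}, {}, {}]'

```text
invalid input at $.increments[0]: expected keys x, y, z, ax, ay, az, jaw
```

Run:
```python
from h import *
for a,b in((357,131),(402,131),(408,202),(357,203)): print(px('top',a,b,16).round(1))
for a,b in((220,176),(282,158),(296,190),(230,212)): print(px('scene',a,b,16).round(1))
```

```text
[719.9   9.7]
[ 720.5 -103.4]
[ 539.  -109.9]
[536.8  13.5]
[ 720.4 -103.4]
[547.2 -98.6]
[544.7  10.6]
[722.8  11. ]
```

>>> step_arm --grip_force 20 --increments '[{"x": 0.6, "y": -0.8, "z": 0, "ax": 0, "ay": 0, "az": -0.3, "jaw": 1}, {"x": 0.6, "y": -0.8, "z": 0, "ax": 0, "ay": 0, "az": -0.3, "jaw": 1}, {"x": 0.6, "y": -0.8, "z": 0, "ax": 0, "ay": 0, "az": -0.3, "jaw": 1}, {"x": 0.6, "y": -0.8, "z": 0, "ax": 0, "ay": 0, "az": -0.3, "jaw": 1}, {"x": 0.6, "y": -0.8, "z": 0, "ax": 0, "ay": 0, "az": -0.3, "jaw": 1}, {"x": 0.6, "y": -0.8, "z": 0, "ax": 0, "ay": 0, "az": -0.3, "jaw": 1}, {"x": 0.6, "y": -0.8, "z": 0, "ax": 0, "ay": 0, "az": -0.3, "jaw": 1}, {"x": 0.6, "y": -0.8, "z": 0, "ax": 0, "ay": 0, "az": -0.3, "jaw": 1}, {"x": 0.6, "y": -0.8, "z": 0, "ax": 0, "ay": 0, "az": -0.3, "jaw": 1}, {"x": 0.6, "y": -0.8, "z": 0, "ax": 0, "ay": 0, "az": -0.3, "jaw": 1}, {"x": 0, "y": 0, "z": 0, "ax": 0, "ay": 0, "az": 0, "jaw": 1}, {"x": 0, "y": 0, "z": 0, "ax": 0, "ay": 0, "az": 0, "jaw": 1}]'

```text
time_s: 1.1
position: [395.4, 387.9, 236.4]
ee_rot: [[-0.766, 0.643, -0.011], [0.643, 0.766, -0.007], [0.004, -0.013, -1.0]]
wrist_force: [-0.7, 0.7, -0.7]
opening: 91.7
```

>>> step_arm --increments '[{"x": 0.6, "y": -0.65, "z": 0.05, "ax": 0.01, "ay": -0.02, "az": -0.3, "jaw": 1}, {"x": 0.6, "y": -0.65, "z": 0.05, "ax": 0.01, "ay": -0.02, "az": -0.3, "jaw": 1}, {"x": 0.6, "y": -0.65, "z": 0.05, "ax": 0.01, "ay": -0.02, "az": -0.3, "jaw": 1}, {"x": 0.6, "y": -0.65, "z": 0.05, "ax": 0.01, "ay": -0.02, "az": -0.3, "jaw": 1}, {"x": 0.6, "y": -0.65, "z": 0.05, "ax": 0.01, "ay": -0.02, "az": -0.3, "jaw": 1}, {"x": 0.5, "y": -0.5, "z": 0.05, "ax": 0.02, "ay": -0.02, "az": -0.2, "jaw": 1}, {"x": 0, "y": 0, "z": 0, "ax": 0, "ay": 0, "az": 0, "jaw": 1}, {"x": 0, "y": 0, "z": 0, "ax": 0, "ay": 0, "az": 0, "jaw": 1}]'

```text
time_s: 1.77
position: [484.3, 291.3, 242.9]
ee_rot: [[-0.643, 0.765, -0.002], [0.765, 0.643, 0.002], [0.003, -0.0, -1.0]]
wrist_force: [-0.2, 1.5, -0.5]
opening: 91.7
```

>>> step_arm --increments '[{"x": 0.19, "y": -0.3, "z": 0, "ax": 0, "ay": 0, "az": 0, "jaw": 1}, {"x": 0, "y": 0, "z": -0.6, "ax": 0, "ay": 0, "az": 0, "jaw": 1}, {"x": 0, "y": 0, "z": -0.6, "ax": 0, "ay": 0, "az": 0, "jaw": 1}, {"x": 0, "y": 0, "z": -0.6, "ax": 0, "ay": 0, "az": 0, "jaw": 1}, {"x": 0, "y": 0, "z": 0, "ax": 0, "ay": 0, "az": 0, "jaw": 1}, {"x": 0, "y": 0, "z": 0, "ax": 0, "ay": 0, "az": 0, "jaw": 1}]'

```text
time_s: 2.27
position: [487.1, 287.7, 197.4]
ee_rot: [[-0.651, 0.759, -0.002], [0.759, 0.651, 0.005], [0.005, 0.002, -1.0]]
wrist_force: [-0.8, 0.0, 0.1]
opening: 91.6
```

Run:
```python
from h import *
im,d=snap('scene','s1'); c=im[180:360,260:460,::-1]; cv2.imwrite('pics/s1c.png',np.clip(cv2.resize(c,None,fx=3.3,fy=3.3,interpolation=2)*1.3,0,255).astype(np.uint8))
```

```text
(no output)
```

View pics/s1c.png

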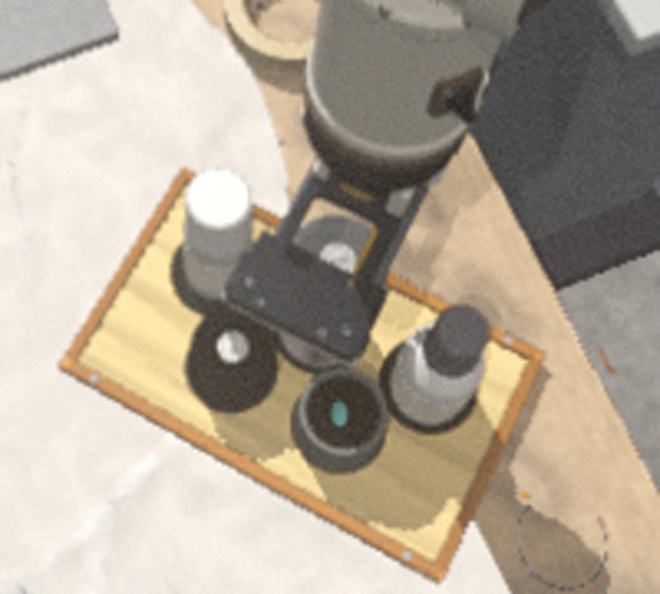

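>>> step_arm --increments '[{"x": 0.1, "y": -0.22, "z": -0.4, "ax": 0, "ay": 0, "az": -0.1, "jaw": 1}, {"x": 0, "y": 0, "z": -0.6, "ax": 0, "ay": 0, "az": 0, "jaw": 1}, {"x": 0, "y": 0, "z": -0.6, "ax": 0, "ay": 0, "az": 0, "jaw": 1}, {"x": 0, "y": 0, "z": -0.6, "ax": 0, "ay": 0, "az": 0, "jaw": 1}, {"x": 0, "y": 0, "z": -0.6, "ax": 0, "ay": 0, "az": 0, "jaw": 1}, {"x": 0, "y": 0, "z": 0, "ax": 0, "ay": 0, "az": 0, "jaw": 1}, {"x": 0, "y": 0, "z": 0, "ax": 0, "ay": 0, "az": 0, "jaw": 1}]'

```text
time_s: 2.9
position: [492.9, 283.0, 128.5]
ee_rot: [[-0.644, 0.765, 0.006], [0.765, 0.643, 0.01], [0.003, 0.011, -1.0]]
wrist_force: [0.1, -0.5, 1.0]
opening: 92.2
```

>>> step_arm --increments '[{"x": -0.12, "y": 0.02, "z": -0.1, "ax": -0.1, "ay": 0.06, "az": 0, "jaw": 1}, {"x": 0, "y": 0, "z": 0, "ax": 0, "ay": 0, "az": 0, "jaw": 0.6}, {"x": 0, "y": 0, "z": 0, "ax": 0, "ay": 0, "az": 0, "jaw": 0.5}, {"x": 0, "y": 0, "z": 0, "ax": 0, "ay": 0, "az": 0, "jaw": 0.4}, {"x": 0, "y": 0, "z": 0, "ax": 0, "ay": 0, "az": 0, "jaw": 0.2}, {"x": 0, "y": 0, "z": 0, "ax": 0, "ay": 0, "az": 0, "jaw": -0.2}, {"x": 0, "y": 0, "z": 0, "ax": 0, "ay": 0, "az": 0, "jaw": -1}, {"x": 0, "y": 0, "z": 0, "ax": 0, "ay": 0, "az": 0, "jaw": -1}]'

```text
time_s: 3.57
position: [491.8, 284.7, 130.0]
ee_rot: [[-0.643, 0.766, 0.005], [0.766, 0.643, 0.001], [-0.002, 0.005, -1.0]]
wrist_force: [0.5, -0.5, -1.8]
opening: 65.9
```

>>> step_arm --increments '[{"x": 0, "y": 0, "z": 0.3, "ax": 0, "ay": 0, "az": 0, "jaw": -1}, {"x": 0, "y": 0, "z": 0.6, "ax": 0, "ay": 0, "az": 0, "jaw": -1}, {"x": 0, "y": 0, "z": 0.8, "ax": 0, "ay": 0, "az": 0, "jaw": -1}, {"x": 0, "y": 0, "z": 0.8, "ax": 0, "ay": 0, "az": 0, "jaw": -1}, {"x": 0, "y": 0, "z": 0.8, "ax": 0, "ay": 0, "az": 0, "jaw": -1}, {"x": 0, "y": 0, "z": 0.8, "ax": 0, "ay": 0, "az": 0, "jaw": -1}, {"x": 0, "y": 0, "z": 0.8, "ax": 0, "ay": 0, "az": 0, "jaw": -1}, {"x": 0, "y": 0, "z": 0.8, "ax": 0, "ay": 0, "az": 0, "jaw": -1}, {"x": 0, "y": 0, "z": 0.6, "ax": 0, "ay": 0, "az": 0, "jaw": -1}, {"x": 0, "y": 0, "z": 0.5, "ax": 0, "ay": 0, "az": 0, "jaw": -1}, {"x": 0, "y": 0, "z": 0, "ax": 0, "ay": 0, "az": 0, "jaw": -1}, {"x": 0, "y": 0, "z": 0, "ax": 0, "ay": 0, "az": 0, "jaw": -1}]'

```text
time_s: 4.57
position: [487.1, 281.8, 310.1]
ee_rot: [[-0.644, 0.765, -0.001], [0.765, 0.644, -0.002], [-0.001, -0.001, -1.0]]
wrist_force: [0.1, 0.2, -2.0]
opening: 65.6
```

>>> step_arm --increments '[{"x": 0.25, "y": -0.4, "z": 0, "ax": 0, "ay": 0, "az": 0, "jaw": -1}, {"x": 0.5, "y": -0.85, "z": 0, "ax": 0, "ay": 0, "az": 0, "jaw": -1}, {"x": 0.5, "y": -0.85, "z": 0, "ax": 0, "ay": 0, "az": 0, "jaw": -1}, {"x": 0.5, "y": -0.85, "z": 0, "ax": 0, "ay": 0, "az": 0, "jaw": -1}, {"x": 0.5, "y": -0.85, "z": 0, "ax": 0, "ay": 0, "az": 0, "jaw": -1}, {"x": 0.5, "y": -0.85, "z": 0, "ax": 0, "ay": 0, "az": 0, "jaw": -1}, {"x": 0.5, "y": -0.85, "z": 0, "ax": 0, "ay": 0, "az": 0, "jaw": -1}, {"x": 0.5, "y": -0.85, "z": 0, "ax": 0, "ay": 0, "az": 0, "jaw": -1}, {"x": 0.5, "y": -0.85, "z": 0, "ax": 0, "ay": 0, "az": 0, "jaw": -1}, {"x": 0.5, "y": -0.85, "z": 0, "ax": 0, "ay": 0, "az": 0, "jaw": -1}, {"x": 0.5, "y": -0.85, "z": 0, "ax": 0, "ay": 0, "az": 0, "jaw": -1}, {"x": 0.5, "y": -0.85, "z": 0, "ax": 0, "ay": 0, "az": 0, "jaw": -1}, {"x": 0.5, "y": -0.85, "z": 0, "ax": 0, "ay": 0, "az": 0, "jaw": -1}, {"x": 0.5, "y": -0.85, "z": 0, "ax": 0, "ay": 0, "az": 0, "jaw": -1}, {"x": 0.5, "y": -0.85, "z": 0, "ax": 0, "ay": 0, "az": 0, "jaw": -1}, {"x": 0.2, "y": -0.3, "z": 0, "ax": 0, "ay": 0, "az": 0, "jaw": -1}, {"x": 0, "y": 0, "z": 0, "ax": 0, "ay": 0, "az": 0, "jaw": -1}, {"x": 0, "y": 0, "z": 0, "ax": 0, "ay": 0, "az": 0, "jaw": -1}]'

```text
time_s: 6.07
position: [667.6, -69.8, 282.6]
ee_rot: [[-0.641, 0.766, -0.042], [0.767, 0.641, -0.015], [0.016, -0.042, -0.999]]
wrist_force: [0.7, 0.0, -1.5]
opening: 65.6
```

>>> step_arm --increments '[{"x": 0.2, "y": 0.45, "z": 0, "ax": 0.08, "ay": -0.22, "az": 0, "jaw": -1}, {"x": 0.2, "y": 0.45, "z": -0.4, "ax": 0.07, "ay": -0.2, "az": 0, "jaw": -1}, {"x": 0, "y": 0, "z": -0.8, "ax": 0, "ay": 0, "az": 0, "jaw": -1}, {"x": 0, "y": 0, "z": -0.8, "ax": 0, "ay": 0, "az": 0, "jaw": -1}, {"x": 0, "y": 0, "z": -0.8, "ax": 0, "ay": 0, "az": 0, "jaw": -1}, {"x": 0, "y": 0, "z": -0.8, "ax": 0, "ay": 0, "az": 0, "jaw": -1}, {"x": 0, "y": 0, "z": -0.8, "ax": 0, "ay": 0, "az": 0, "jaw": -1}, {"x": 0, "y": 0, "z": 0, "ax": 0, "ay": 0, "az": 0, "jaw": -1}, {"x": 0, "y": 0, "z": 0, "ax": 0, "ay": 0, "az": 0, "jaw": -1}]'

```text
time_s: 6.82
position: [674.9, -19.2, 170.8]
ee_rot: [[-0.658, 0.753, 0.01], [0.753, 0.658, 0.018], [0.006, 0.019, -1.0]]
wrist_force: [0.1, 0.7, -1.2]
opening: 65.7
```

>>> step_arm --increments '[{"x": 0, "y": -0.5, "z": 0, "ax": -0.09, "ay": 0.05, "az": -0.1, "jaw": -1}, {"x": 0.1, "y": -0.4, "z": 0, "ax": -0.09, "ay": 0.05, "az": 0, "jaw": -1}, {"x": 0, "y": 0, "z": 0, "ax": 0, "ay": 0, "az": 0, "jaw": -1}, {"x": 0, "y": 0, "z": -0.6, "ax": 0, "ay": 0, "az": 0, "jaw": -1}, {"x": 0, "y": 0, "z": -0.4, "ax": 0, "ay": 0, "az": 0, "jaw": -1}, {"x": 0, "y": 0, "z": 0, "ax": 0, "ay": 0, "az": 0, "jaw": -1}, {"x": 0, "y": 0, "z": 0, "ax": 0, "ay": 0, "az": 0, "jaw": -1}]'

```text
time_s: 7.4
position: [682.5, -42.3, 154.2]
ee_rot: [[-0.651, 0.759, 0.013], [0.759, 0.651, -0.002], [-0.01, 0.008, -1.0]]
wrist_force: [0.1, -0.0, -1.4]
opening: 65.7
```

>>> step_arm --increments '[{"x": -0.1, "y": -0.05, "z": -0.3, "ax": 0, "ay": 0.12, "az": 0, "jaw": -1}, {"x": 0, "y": 0, "z": -0.3, "ax": 0, "ay": 0, "az": 0, "jaw": -1}, {"x": 0, "y": 0, "z": 0, "ax": 0, "ay": 0, "az": 0, "jaw": -1}, {"x": 0, "y": 0, "z": 0, "ax": 0, "ay": 0, "az": 0, "jaw": -1}]'

```text
time_s: 7.73
position: [680.6, -44.3, 139.5]
ee_rot: [[-0.65, 0.76, 0.002], [0.76, 0.65, -0.002], [-0.003, -0.0, -1.0]]
wrist_force: [0.0, -0.0, -0.9]
opening: 65.6
```

>>> step_arm --increments '[{"x": 0, "y": 0, "z": -0.12, "ax": 0, "ay": 0, "az": 0, "jaw": -1}, {"x": 0, "y": 0, "z": -0.08, "ax": 0, "ay": 0, "az": 0, "jaw": -1}, {"x": 0, "y": 0, "z": 0, "ax": 0, "ay": 0, "az": 0, "jaw": -1}]'

```text
time_s: 7.98
position: [680.6, -44.0, 134.0]
ee_rot: [[-0.65, 0.76, 0.002], [0.76, 0.65, -0.002], [-0.003, -0.0, -1.0]]
wrist_force: [0.4, -0.6, -1.3]
opening: 66.1
```

>>> step_arm --increments '[{"x": 0, "y": 0, "z": -0.06, "ax": 0, "ay": 0, "az": 0, "jaw": -1}, {"x": 0, "y": 0, "z": 0, "ax": 0, "ay": 0, "az": 0, "jaw": -1}]'

```text
time_s: 8.15
position: [681.4, -44.6, 134.3]
ee_rot: [[-0.65, 0.76, 0.003], [0.76, 0.65, -0.003], [-0.004, 0.001, -1.0]]
wrist_force: [0.7, 0.3, -2.3]
opening: 65.1
```

>>> step_arm --increments '[{"x": 0, "y": 0, "z": -0.08, "ax": 0, "ay": 0, "az": 0, "jaw": -1}, {"x": 0, "y": 0, "z": 0, "ax": 0, "ay": 0, "az": 0, "jaw": -1}, {"x": 0, "y": 0, "z": 0, "ax": 0, "ay": 0, "az": 0, "jaw": -1}]'

```text
time_s: 8.4
position: [682.7, -45.0, 134.3]
ee_rot: [[-0.65, 0.76, 0.007], [0.76, 0.65, -0.004], [-0.007, 0.003, -1.0]]
wrist_force: [-0.1, -0.5, -2.7]
opening: 65.7
```

>>> step_arm --increments '[{"x": 0, "y": 0, "z": 0, "ax": 0, "ay": 0, "az": 0, "jaw": 0.5}, {"x": 0, "y": 0, "z": 0, "ax": 0, "ay": 0, "az": 0, "jaw": 0.7}, {"x": 0, "y": 0, "z": 0, "ax": 0, "ay": 0, "az": 0, "jaw": 1}, {"x": 0, "y": 0, "z": 0, "ax": 0, "ay": 0, "az": 0, "jaw": 1}, {"x": 0, "y": 0, "z": 0, "ax": 0, "ay": 0, "az": 0, "jaw": 1}]'

```text
time_s: 8.82
position: [683.2, -44.4, 134.3]
ee_rot: [[-0.651, 0.759, 0.008], [0.759, 0.651, -0.003], [-0.007, 0.004, -1.0]]
wrist_force: [0.3, -0.5, 0.2]
opening: 89.7
```

>>> step_arm --increments '[{"x": 0, "y": 0, "z": 0.5, "ax": 0, "ay": 0, "az": 0, "jaw": 1}, {"x": 0, "y": 0, "z": 0.8, "ax": 0, "ay": 0, "az": 0, "jaw": 1}, {"x": 0, "y": 0, "z": 0.8, "ax": 0, "ay": 0, "az": 0, "jaw": 1}, {"x": 0, "y": 0, "z": 0.8, "ax": 0, "ay": 0, "az": 0, "jaw": 1}, {"x": 0, "y": 0, "z": 0.8, "ax": 0, "ay": 0, "az": 0, "jaw": 1}, {"x": 0, "y": 0, "z": 0.6, "ax": 0, "ay": 0, "az": 0, "jaw": 1}, {"x": 0, "y": 0, "z": 0, "ax": 0, "ay": 0, "az": 0, "jaw": 1}, {"x": -0.5, "y": 0.8, "z": 0, "ax": 0, "ay": 0, "az": 0, "jaw": 1}, {"x": -0.5, "y": 0.8, "z": 0, "ax": 0, "ay": 0, "az": 0, "jaw": 1}, {"x": -0.5, "y": 0.8, "z": 0, "ax": 0, "ay": 0, "az": 0, "jaw": 1}, {"x": -0.5, "y": 0.8, "z": 0, "ax": 0, "ay": 0, "az": 0, "jaw": 1}, {"x": -0.5, "y": 0.8, "z": 0, "ax": 0, "ay": 0, "az": 0, "jaw": 1}, {"x": -0.5, "y": 0.8, "z": 0, "ax": 0, "ay": 0, "az": 0, "jaw": 1}, {"x": -0.5, "y": 0.8, "z": 0, "ax": 0, "ay": 0, "az": 0, "jaw": 1}, {"x": -0.5, "y": 0.8, "z": 0, "ax": 0, "ay": 0, "az": 0, "jaw": 1}, {"x": -0.5, "y": 0.8, "z": 0, "ax": 0, "ay": 0, "az": 0, "jaw": 1}, {"x": -0.5, "y": 0.8, "z": 0, "ax": 0, "ay": 0, "az": 0, "jaw": 1}, {"x": 0, "y": 0, "z": 0, "ax": 0, "ay": 0, "az": 0, "jaw": 1}]'

```text
time_s: 10.32
position: [548.8, 159.8, 250.6]
ee_rot: [[-0.646, 0.763, 0.009], [0.763, 0.646, -0.005], [-0.01, 0.004, -1.0]]
wrist_force: [0.4, 0.7, -0.0]
opening: 91.7
```

Run:
```python
from h import *
im,d=snap('scene','s2'); P=cloud('scene',d); q=P[(P[...,2]>135)&(P[...,2]<170)&(P[...,0]>610)&(P[...,0]<740)&(P[...,1]<40)&(P[...,1]>-130)]
print(len(q),cv2.minEnclosingCircle(q[:,:2].astype(np.float32)),np.median(q[:,2]))
s=get_state();print(s['position'],s['ee_rot'][:,2])
```

```text
599 ((682.4682006835938, -43.476829528808594), 33.07825469970703) 151.77729751047264
[550.01618814 157.52837118 250.60079043] [ 0.0101175  -0.00671611 -0.99992626]
```

View pics/s2.png

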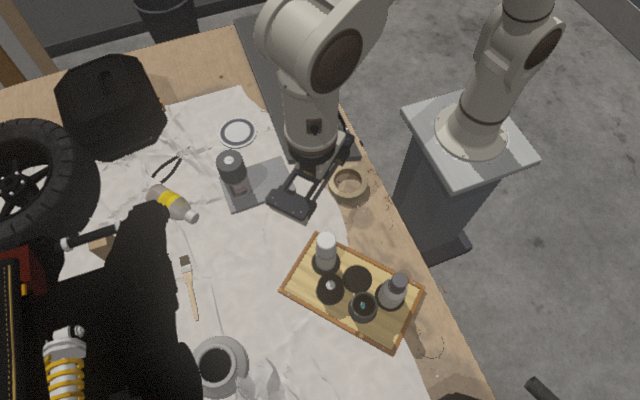

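>>> step_arm --increments '[{"x": -0.47, "y": 0.82, "z": 0, "ax": 0, "ay": 0.02, "az": 0, "jaw": 1}, {"x": -0.47, "y": 0.82, "z": 0, "ax": 0, "ay": 0.02, "az": 0, "jaw": 1}, {"x": -0.47, "y": 0.82, "z": 0, "ax": 0, "ay": 0.02, "az": 0, "jaw": 1}, {"x": -0.47, "y": 0.82, "z": 0, "ax": 0, "ay": 0.02, "az": 0, "jaw": 1}, {"x": -0.47, "y": 0.82, "z": 0, "ax": 0, "ay": 0.02, "az": 0, "jaw": 1}, {"x": -0.47, "y": 0.82, "z": 0, "ax": 0, "ay": 0, "az": 0, "jaw": 1}, {"x": -0.47, "y": 0.82, "z": 0, "ax": 0, "ay": 0, "az": 0, "jaw": 1}, {"x": -0.47, "y": 0.82, "z": 0, "ax": 0, "ay": 0, "az": 0, "jaw": 1}, {"x": -0.4, "y": 0.6, "z": 0, "ax": 0, "ay": 0, "az": 0, "jaw": 1}, {"x": 0, "y": 0, "z": 0, "ax": 0, "ay": 0, "az": 0, "jaw": 1}, {"x": 0, "y": 0, "z": 0, "ax": 0, "ay": 0, "az": 0, "jaw": 1}]'

```text
time_s: 11.28
position: [448.1, 330.8, 248.8]
ee_rot: [[-0.632, 0.775, 0.003], [0.775, 0.632, -0.014], [-0.012, -0.007, -1.0]]
wrist_force: [0.2, -1.0, -0.1]
opening: 91.8
```

>>> step_arm --increments '[{"x": -0.25, "y": 0.4, "z": 0, "ax": 0.07, "ay": 0.03, "az": 0, "jaw": 1}, {"x": -0.22, "y": 0.35, "z": 0, "ax": 0.06, "ay": 0, "az": 0, "jaw": 1}, {"x": 0, "y": 0, "z": 0, "ax": 0, "ay": 0, "az": 0, "jaw": 1}, {"x": 0, "y": 0, "z": -0.7, "ax": 0, "ay": 0, "az": 0, "jaw": 1}, {"x": 0, "y": 0, "z": -0.7, "ax": 0, "ay": 0, "az": 0, "jaw": 1}, {"x": 0, "y": 0, "z": -0.7, "ax": 0, "ay": 0, "az": 0, "jaw": 1}, {"x": 0, "y": 0, "z": 0, "ax": 0, "ay": 0, "az": 0, "jaw": 1}, {"x": 0, "y": 0, "z": 0, "ax": 0, "ay": 0, "az": 0, "jaw": 1}]'

```text
time_s: 11.95
position: [441.3, 345.7, 195.8]
ee_rot: [[-0.624, 0.782, 0.004], [0.782, 0.624, 0.0], [-0.002, 0.003, -1.0]]
wrist_force: [0.7, -0.3, 0.9]
opening: 91.9
```

>>> step_arm --increments '[{"x": -0.25, "y": 0.22, "z": -0.2, "ax": 0, "ay": 0, "az": 0, "jaw": 1}, {"x": 0, "y": 0, "z": -0.6, "ax": 0, "ay": 0, "az": 0, "jaw": 1}, {"x": 0, "y": 0, "z": -0.6, "ax": 0, "ay": 0, "az": 0, "jaw": 1}, {"x": 0, "y": 0, "z": -0.6, "ax": 0, "ay": 0, "az": 0, "jaw": 1}, {"x": 0, "y": 0, "z": -0.4, "ax": 0, "ay": 0, "az": 0, "jaw": 1}, {"x": 0, "y": 0, "z": 0, "ax": 0, "ay": 0, "az": 0, "jaw": 1}, {"x": 0, "y": 0, "z": 0, "ax": 0, "ay": 0, "az": 0, "jaw": 1}]'

```text
time_s: 12.53
position: [437.0, 355.1, 139.6]
ee_rot: [[-0.622, 0.783, 0.012], [0.783, 0.622, 0.007], [-0.002, 0.013, -1.0]]
wrist_force: [-0.0, 0.3, 0.1]
opening: 91.8
```

>>> step_arm --increments '[{"x": 0, "y": -0.25, "z": -0.2, "ax": -0.07, "ay": 0.12, "az": 0, "jaw": 1}, {"x": 0, "y": 0, "z": -0.2, "ax": 0, "ay": 0, "az": 0, "jaw": 1}, {"x": 0, "y": 0, "z": 0, "ax": 0, "ay": 0, "az": 0, "jaw": 1}, {"x": 0, "y": 0, "z": 0, "ax": 0, "ay": 0, "az": 0, "jaw": 1}]'

```text
time_s: 12.87
position: [438.4, 349.5, 131.4]
ee_rot: [[-0.622, 0.783, 0.002], [0.783, 0.622, 0.002], [0.0, 0.002, -1.0]]
wrist_force: [0.5, -1.1, -0.1]
opening: 92.1
```

>>> step_arm --increments '[{"x": 0, "y": 0, "z": -0.08, "ax": 0, "ay": 0, "az": 0, "jaw": 0.4}, {"x": 0, "y": 0, "z": 0, "ax": 0, "ay": 0, "az": 0, "jaw": 0.1}, {"x": 0, "y": 0, "z": 0, "ax": 0, "ay": 0, "az": 0, "jaw": -0.1}, {"x": 0, "y": 0, "z": 0, "ax": 0, "ay": 0, "az": 0, "jaw": -0.2}, {"x": 0, "y": 0, "z": 0, "ax": 0, "ay": 0, "az": 0, "jaw": -0.3}, {"x": 0, "y": 0, "z": 0, "ax": 0, "ay": 0, "az": 0, "jaw": -0.5}, {"x": 0, "y": 0, "z": 0, "ax": 0, "ay": 0, "az": 0, "jaw": -1}, {"x": 0, "y": 0, "z": 0, "ax": 0, "ay": 0, "az": 0, "jaw": -1}, {"x": 0, "y": 0, "z": 0, "ax": 0, "ay": 0, "az": 0, "jaw": -1}]'

```text
time_s: 13.62
position: [439.0, 350.1, 130.5]
ee_rot: [[-0.622, 0.783, 0.003], [0.783, 0.622, 0.003], [0.001, 0.005, -1.0]]
wrist_force: [-0.1, -1.3, -0.0]
opening: 36.6
```

>>> step_arm --increments '[{"x": 0, "y": 0, "z": 0, "ax": 0, "ay": 0, "az": 0, "jaw": -1}, {"x": 0, "y": 0, "z": 0, "ax": 0, "ay": 0, "az": 0, "jaw": -1}, {"x": 0, "y": 0, "z": 0, "ax": 0, "ay": 0, "az": 0, "jaw": -1}]'

```text
time_s: 13.87
position: [439.1, 350.1, 130.5]
ee_rot: [[-0.622, 0.783, 0.003], [0.783, 0.622, 0.003], [0.001, 0.005, -1.0]]
wrist_force: [-0.9, -0.4, -0.3]
opening: 33.4
```

>>> step_arm --increments '[{"x": 0, "y": 0, "z": 0.3, "ax": 0, "ay": 0, "az": 0, "jaw": -1}, {"x": 0, "y": 0, "z": 0.6, "ax": 0, "ay": 0, "az": 0, "jaw": -1}, {"x": 0, "y": 0, "z": 0.8, "ax": 0, "ay": 0, "az": 0, "jaw": -1}, {"x": 0, "y": 0, "z": 0.8, "ax": 0, "ay": 0, "az": 0, "jaw": -1}, {"x": 0, "y": 0, "z": 0.8, "ax": 0, "ay": 0, "az": 0, "jaw": -1}, {"x": 0, "y": 0, "z": 0.8, "ax": 0, "ay": 0, "az": 0, "jaw": -1}, {"x": 0, "y": 0, "z": 0.8, "ax": 0, "ay": 0, "az": 0, "jaw": -1}, {"x": 0, "y": 0, "z": 0.8, "ax": 0, "ay": 0, "az": 0, "jaw": -1}, {"x": 0, "y": 0, "z": 0.6, "ax": 0, "ay": 0, "az": 0, "jaw": -1}, {"x": 0, "y": 0, "z": 0.5, "ax": 0, "ay": 0, "az": 0, "jaw": -1}, {"x": 0, "y": 0, "z": 0, "ax": 0, "ay": 0, "az": 0, "jaw": -1}, {"x": 0, "y": 0, "z": 0, "ax": 0, "ay": 0, "az": 0, "jaw": -1}]'

```text
time_s: 14.87
position: [434.0, 346.5, 309.9]
ee_rot: [[-0.623, 0.783, -0.003], [0.783, 0.623, -0.002], [0.001, -0.004, -1.0]]
wrist_force: [-0.2, 0.2, -2.5]
opening: 33.3
```

>>> step_arm --increments '[{"x": 0.2, "y": -0.4, "z": 0, "ax": 0, "ay": 0, "az": 0, "jaw": -1}, {"x": 0.36, "y": -0.86, "z": 0.05, "ax": 0, "ay": -0.02, "az": 0, "jaw": -1}, {"x": 0.36, "y": -0.86, "z": 0.05, "ax": 0, "ay": -0.02, "az": 0, "jaw": -1}, {"x": 0.36, "y": -0.86, "z": 0.05, "ax": 0, "ay": -0.02, "az": 0, "jaw": -1}, {"x": 0.36, "y": -0.86, "z": 0.05, "ax": 0, "ay": -0.02, "az": 0, "jaw": -1}, {"x": 0.36, "y": -0.86, "z": 0.05, "ax": 0, "ay": -0.02, "az": 0, "jaw": -1}, {"x": 0.36, "y": -0.86, "z": 0.05, "ax": 0, "ay": -0.02, "az": 0, "jaw": -1}, {"x": 0.36, "y": -0.86, "z": 0.05, "ax": 0, "ay": -0.02, "az": 0, "jaw": -1}, {"x": 0.36, "y": -0.86, "z": 0.05, "ax": 0, "ay": -0.02, "az": 0, "jaw": -1}, {"x": 0.36, "y": -0.86, "z": 0.05, "ax": 0, "ay": -0.02, "az": 0, "jaw": -1}, {"x": 0.36, "y": -0.86, "z": 0.05, "ax": 0, "ay": -0.02, "az": 0, "jaw": -1}, {"x": 0.36, "y": -0.86, "z": 0.05, "ax": 0, "ay": -0.02, "az": 0, "jaw": -1}, {"x": 0.36, "y": -0.86, "z": 0.05, "ax": 0, "ay": -0.02, "az": 0, "jaw": -1}, {"x": 0.36, "y": -0.86, "z": 0.05, "ax": 0, "ay": -0.02, "az": 0, "jaw": -1}, {"x": 0.36, "y": -0.86, "z": 0.05, "ax": 0, "ay": -0.02, "az": 0, "jaw": -1}, {"x": 0.36, "y": -0.86, "z": 0.05, "ax": 0, "ay": -0.02, "az": 0, "jaw": -1}, {"x": 0.36, "y": -0.6, "z": 0.05, "ax": 0, "ay": 0, "az": 0, "jaw": -1}, {"x": 0.2, "y": -0.3, "z": 0, "ax": 0, "ay": 0, "az": 0, "jaw": -1}, {"x": 0, "y": 0, "z": 0, "ax": 0, "ay": 0, "az": 0, "jaw": -1}, {"x": 0, "y": 0, "z": 0, "ax": 0, "ay": 0, "az": 0, "jaw": -1}]'

```text
time_s: 16.53
position: [576.9, -48.7, 303.5]
ee_rot: [[-0.618, 0.786, -0.017], [0.786, 0.617, -0.019], [-0.004, -0.025, -1.0]]
wrist_force: [0.1, 0.3, -1.2]
opening: 33.6
```

>>> step_arm --increments '[{"x": 0.25, "y": 0, "z": -0.3, "ax": 0.1, "ay": -0.08, "az": 0, "jaw": -1}, {"x": 0.2, "y": 0, "z": -0.6, "ax": 0.08, "ay": -0.08, "az": 0, "jaw": -1}, {"x": 0, "y": 0, "z": -0.8, "ax": 0, "ay": 0, "az": 0, "jaw": -1}, {"x": 0, "y": 0, "z": -0.8, "ax": 0, "ay": 0, "az": 0, "jaw": -1}, {"x": 0, "y": 0, "z": -0.8, "ax": 0, "ay": 0, "az": 0, "jaw": -1}, {"x": 0, "y": 0, "z": -0.8, "ax": 0, "ay": 0, "az": 0, "jaw": -1}, {"x": 0, "y": 0, "z": -0.6, "ax": 0, "ay": 0, "az": 0, "jaw": -1}, {"x": 0, "y": 0, "z": 0, "ax": 0, "ay": 0, "az": 0, "jaw": -1}, {"x": 0, "y": 0, "z": 0, "ax": 0, "ay": 0, "az": 0, "jaw": -1}]'

```text
time_s: 17.28
position: [586.3, -34.0, 176.8]
ee_rot: [[-0.631, 0.776, -0.0], [0.776, 0.631, 0.011], [0.009, 0.007, -1.0]]
wrist_force: [0.2, -0.6, -1.1]
opening: 33.8
```

>>> step_arm --increments '[{"x": 0.05, "y": -0.4, "z": -0.4, "ax": -0.1, "ay": 0, "az": 0, "jaw": -1}, {"x": 0, "y": 0, "z": -0.5, "ax": 0, "ay": 0, "az": 0, "jaw": -1}, {"x": 0, "y": 0, "z": -0.3, "ax": 0, "ay": 0, "az": 0, "jaw": -1}, {"x": 0, "y": 0, "z": 0, "ax": 0, "ay": 0, "az": 0, "jaw": -1}, {"x": 0, "y": 0, "z": 0, "ax": 0, "ay": 0, "az": 0, "jaw": -1}]'

```text
time_s: 17.7
position: [589.4, -43.1, 146.3]
ee_rot: [[-0.633, 0.774, 0.004], [0.774, 0.633, 0.001], [-0.002, 0.004, -1.0]]
wrist_force: [0.7, 0.4, -1.3]
opening: 33.1
```

>>> step_arm --increments '[{"x": 0, "y": 0, "z": -0.25, "ax": 0, "ay": 0, "az": 0, "jaw": -1}, {"x": 0, "y": 0, "z": -0.15, "ax": 0, "ay": 0, "az": 0, "jaw": -1}, {"x": 0, "y": 0, "z": 0, "ax": 0, "ay": 0, "az": 0, "jaw": -1}, {"x": 0, "y": 0, "z": 0, "ax": 0, "ay": 0, "az": 0, "jaw": -1}]'

```text
time_s: 18.03
position: [590.3, -43.4, 136.4]
ee_rot: [[-0.633, 0.774, 0.006], [0.774, 0.633, 0.001], [-0.003, 0.005, -1.0]]
wrist_force: [1.1, -0.6, -1.7]
opening: 33.5
```

Release height is close; one small lowering, then open.

>>> step_arm --increments '[{"x": 0, "y": 0, "z": -0.09, "ax": 0, "ay": 0, "az": 0, "jaw": -1}, {"x": 0, "y": 0, "z": 0, "ax": 0, "ay": 0, "az": 0, "jaw": -1}, {"x": 0, "y": 0, "z": 0, "ax": 0, "ay": 0, "az": 0, "jaw": 0}, {"x": 0, "y": 0, "z": 0, "ax": 0, "ay": 0, "az": 0, "jaw": 0.4}, {"x": 0, "y": 0, "z": 0, "ax": 0, "ay": 0, "az": 0, "jaw": 0.4}, {"x": 0, "y": 0, "z": 0, "ax": 0, "ay": 0, "az": 0, "jaw": 0.4}, {"x": 0, "y": 0, "z": 0, "ax": 0, "ay": 0, "az": 0, "jaw": 0.4}, {"x": 0, "y": 0, "z": 0, "ax": 0, "ay": 0, "az": 0, "jaw": 0.4}]'

```text
time_s: 18.7
position: [592.3, -43.4, 136.2]
ee_rot: [[-0.633, 0.774, 0.011], [0.774, 0.633, 0.001], [-0.006, 0.009, -1.0]]
wrist_force: [-0.0, -0.5, -0.0]
opening: 63.3
```

>>> step_arm --increments '[{"x": 0, "y": 0, "z": 0.5, "ax": 0, "ay": 0, "az": 0, "jaw": 0.4}, {"x": 0, "y": 0, "z": 0.8, "ax": 0, "ay": 0, "az": 0, "jaw": 0.4}, {"x": 0, "y": 0, "z": 0.8, "ax": 0, "ay": 0, "az": 0, "jaw": 0.6}, {"x": 0, "y": 0, "z": 0.8, "ax": 0, "ay": 0, "az": 0, "jaw": 1}, {"x": 0, "y": 0, "z": 0.8, "ax": 0, "ay": 0, "az": 0, "jaw": 1}, {"x": 0, "y": 0, "z": 0.6, "ax": 0, "ay": 0, "az": 0, "jaw": 1}, {"x": 0, "y": 0, "z": 0, "ax": 0, "ay": 0, "az": 0, "jaw": 1}, {"x": -0.2, "y": 0.85, "z": 0, "ax": 0, "ay": 0.02, "az": 0, "jaw": 1}, {"x": -0.2, "y": 0.85, "z": 0, "ax": 0, "ay": 0.02, "az": 0, "jaw": 1}, {"x": -0.2, "y": 0.85, "z": 0, "ax": 0, "ay": 0.02, "az": 0, "jaw": 1}, {"x": -0.2, "y": 0.85, "z": 0, "ax": 0, "ay": 0, "az": 0, "jaw": 1}, {"x": -0.2, "y": 0.85, "z": 0, "ax": 0, "ay": 0, "az": 0, "jaw": 1}, {"x": -0.2, "y": 0.85, "z": 0, "ax": 0, "ay": 0, "az": 0, "jaw": 1}, {"x": -0.2, "y": 0.6, "z": 0, "ax": 0, "ay": 0, "az": 0, "jaw": 1}, {"x": 0, "y": 0, "z": 0, "ax": 0, "ay": 0, "az": 0, "jaw": 1}]'

```text
time_s: 19.95
position: [552.6, 101.5, 253.5]
ee_rot: [[-0.628, 0.778, 0.006], [0.778, 0.628, -0.001], [-0.004, 0.004, -1.0]]
wrist_force: [-0.1, 1.1, -0.5]
opening: 91.8
```

Run:
```python
from h import *
im,d=snap('scene','s3'); t,dt=snap('top','t3')
P=cloud('scene',d); q=P[(P[...,2]>135)&(P[...,2]<160)&(P[...,0]>540)&(P[...,0]<640)&(P[...,1]<10)&(P[...,1]>-110)]
print(len(q),cv2.minEnclosingCircle(q[:,:2].astype(np.float32)),np.median(q[:,2]))
s=get_state();print(s['position'],s['ee_rot'][:,2])
def c(a,x,y): return np.clip(cv2.resize(a[y:y+130,x:x+160,::-1],None,fx=4,fy=4,interpolation=2)*1.6,0,255).astype(np.uint8)[:, :]
cv2.imwrite('pics/c3.png',cv2.resize(np.vstack([c(im,275,225)[:300*2//1],c(t,160,145)]),None,fx=.577,fy=.577)) if 0 else cv2.imwrite('pics/c3.png',np.hstack([c(im,300,230)[:,:400],c(t,170,160)[:,:400]]))
```

```text
140 ((592.6688232421875, -40.745513916015625), 16.7601375579834) 152.00819569888358
[553.77282127  97.58417215 253.59420247] [ 0.00668411 -0.00296868 -0.99997325]
```

View pics/c3.png

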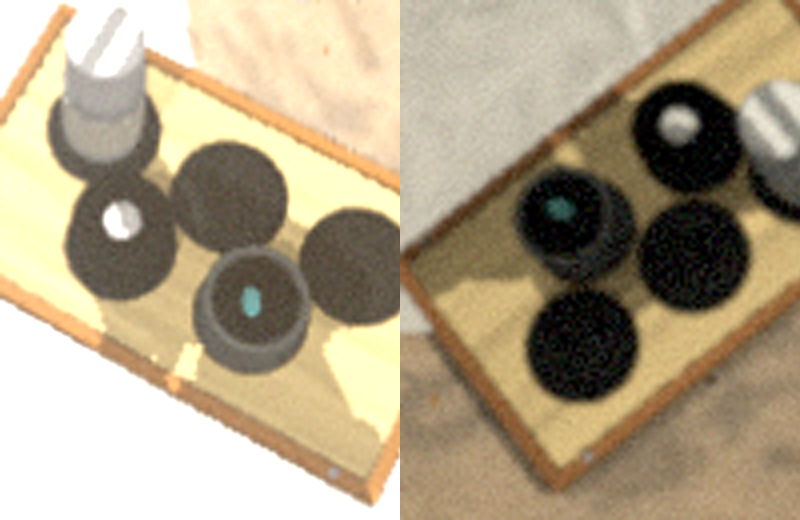

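The two freed pads are empty. The pot rim is at crop (253,299) in the scene view and (163,217) in the top view.

Run:
```python
from h import *
for n,o,L in(('scene',(300,230),(('pot',253,299,61),('mid',230,196,12),('left',357,266,12))),('top',(170,160),(('pot',163,216,61),('mid',294,254,12),('left',183,343,12)))):
    for k,a,b,z in L: print(n,k,px(n,o[0]+a/4-.375,o[1]+b/4-.375,z).round(1))
```

```text
scene pot [510.9 354.4]
scene mid [490.  285.4]
scene left [438.3 350.1]
top pot [503.7 352.4]
top mid [489.  285.9]
top left [435.7 350.3]
```

>>> step_arm --increments '[{"x": -0.15, "y": 0.83, "z": 0, "ax": 0, "ay": 0.01, "az": 0, "jaw": 1}, {"x": -0.15, "y": 0.83, "z": 0, "ax": 0, "ay": 0.01, "az": 0, "jaw": 1}, {"x": -0.15, "y": 0.83, "z": 0, "ax": 0, "ay": 0.01, "az": 0, "jaw": 1}, {"x": -0.15, "y": 0.83, "z": 0, "ax": 0, "ay": 0.01, "az": 0, "jaw": 1}, {"x": -0.15, "y": 0.83, "z": 0, "ax": 0, "ay": 0.01, "az": 0, "jaw": 1}, {"x": -0.15, "y": 0.83, "z": 0, "ax": 0, "ay": 0.01, "az": 0, "jaw": 1}, {"x": -0.15, "y": 0.83, "z": 0, "ax": 0, "ay": 0.01, "az": 0, "jaw": 1}, {"x": -0.15, "y": 0.83, "z": 0, "ax": 0, "ay": 0.01, "az": 0, "jaw": 1}, {"x": -0.15, "y": 0.83, "z": 0, "ax": 0, "ay": 0.01, "az": 0, "jaw": 1}, {"x": -0.15, "y": 0.83, "z": 0, "ax": 0, "ay": 0.01, "az": 0, "jaw": 1}, {"x": -0.15, "y": 0.83, "z": 0, "ax": 0, "ay": 0.01, "az": 0, "jaw": 1}, {"x": -0.1, "y": 0.7, "z": 0, "ax": 0, "ay": 0, "az": 0, "jaw": 1}, {"x": 0, "y": 0, "z": 0, "ax": 0, "ay": 0, "az": 0, "jaw": 1}, {"x": 0, "y": 0, "z": 0, "ax": 0, "ay": 0, "az": 0, "jaw": 1}]'

```text
time_s: 21.22
position: [521.8, 320.2, 250.5]
ee_rot: [[-0.59, 0.807, -0.002], [0.807, 0.59, -0.02], [-0.015, -0.013, -1.0]]
wrist_force: [0.7, -1.0, -0.6]
opening: 91.9
```

>>> step_arm --increments '[{"x": -0.28, "y": 0.6, "z": 0, "ax": 0.1, "ay": 0, "az": 0.3, "jaw": 1}, {"x": -0.25, "y": 0.6, "z": 0, "ax": 0.1, "ay": 0, "az": 0.3, "jaw": 1}, {"x": 0, "y": 0, "z": 0, "ax": 0, "ay": 0, "az": 0, "jaw": 1}, {"x": 0, "y": 0, "z": -0.8, "ax": 0, "ay": 0, "az": 0, "jaw": 1}, {"x": 0, "y": 0, "z": -0.8, "ax": 0, "ay": 0, "az": 0, "jaw": 1}, {"x": 0, "y": 0, "z": -0.8, "ax": 0, "ay": 0, "az": 0, "jaw": 1}, {"x": 0, "y": 0, "z": -0.8, "ax": 0, "ay": 0, "az": 0, "jaw": 1}, {"x": 0, "y": 0, "z": 0, "ax": 0, "ay": 0, "az": 0, "jaw": 1}, {"x": 0, "y": 0, "z": 0, "ax": 0, "ay": 0, "az": 0, "jaw": 1}]'

```text
time_s: 21.97
position: [511.7, 346.1, 170.3]
ee_rot: [[-0.638, 0.77, 0.005], [0.77, 0.638, 0.002], [-0.001, 0.005, -1.0]]
wrist_force: [-0.5, 0.6, 1.5]
opening: 91.8
```

>>> step_arm --increments '[{"x": -0.22, "y": 0.3, "z": -0.2, "ax": 0, "ay": 0.05, "az": 0, "jaw": 1}, {"x": 0, "y": 0, "z": -0.6, "ax": 0, "ay": 0, "az": 0, "jaw": 1}, {"x": 0, "y": 0, "z": -0.6, "ax": 0, "ay": 0, "az": 0, "jaw": 1}, {"x": 0, "y": 0, "z": -0.6, "ax": 0, "ay": 0, "az": 0, "jaw": 1}, {"x": 0, "y": 0, "z": -0.6, "ax": 0, "ay": 0, "az": 0, "jaw": 1}, {"x": 0, "y": 0, "z": -0.4, "ax": 0, "ay": 0, "az": 0, "jaw": 1}, {"x": 0, "y": 0, "z": 0, "ax": 0, "ay": 0, "az": 0, "jaw": 1}, {"x": 0, "y": 0, "z": 0, "ax": 0, "ay": 0, "az": 0, "jaw": 1}]'

```text
time_s: 22.63
position: [509.2, 361.1, 102.3]
ee_rot: [[-0.638, 0.77, 0.01], [0.77, 0.638, 0.013], [0.003, 0.016, -1.0]]
wrist_force: [0.1, -0.2, 0.4]
opening: 91.8
```

>>> step_arm --increments '[{"x": -0.08, "y": -0.35, "z": 0, "ax": -0.13, "ay": 0.1, "az": 0, "jaw": 1}, {"x": 0, "y": 0, "z": -0.3, "ax": 0, "ay": 0, "az": 0, "jaw": 1}, {"x": 0, "y": 0, "z": -0.5, "ax": 0, "ay": 0, "az": 0, "jaw": 1}, {"x": 0, "y": 0, "z": -0.5, "ax": 0, "ay": 0, "az": 0, "jaw": 1}, {"x": 0, "y": 0, "z": -0.5, "ax": 0, "ay": 0, "az": 0, "jaw": 1}, {"x": 0, "y": 0, "z": -0.3, "ax": 0, "ay": 0, "az": 0, "jaw": 1}, {"x": 0, "y": 0, "z": 0, "ax": 0, "ay": 0, "az": 0, "jaw": 1}, {"x": 0, "y": 0, "z": 0, "ax": 0, "ay": 0, "az": 0, "jaw": 1}]'

```text
time_s: 23.3
position: [508.3, 352.4, 47.3]
ee_rot: [[-0.638, 0.77, 0.003], [0.77, 0.638, 0.001], [-0.001, 0.003, -1.0]]
wrist_force: [-0.4, 0.3, -0.4]
opening: 91.9
```

>>> step_arm --increments '[{"x": -0.03, "y": 0.03, "z": -0.25, "ax": 0, "ay": 0, "az": 0, "jaw": 1}, {"x": 0, "y": 0, "z": 0, "ax": 0, "ay": 0, "az": 0, "jaw": 0.6}, {"x": 0, "y": 0, "z": 0, "ax": 0, "ay": 0, "az": 0, "jaw": 0.5}, {"x": 0, "y": 0, "z": 0, "ax": 0, "ay": 0, "az": 0, "jaw": 0.4}, {"x": 0, "y": 0, "z": 0, "ax": 0, "ay": 0, "az": 0, "jaw": 0.3}, {"x": 0, "y": 0, "z": 0, "ax": 0, "ay": 0, "az": 0, "jaw": 0}, {"x": 0, "y": 0, "z": 0, "ax": 0, "ay": 0, "az": 0, "jaw": -1}, {"x": 0, "y": 0, "z": 0, "ax": 0, "ay": 0, "az": 0, "jaw": -1}, {"x": 0, "y": 0, "z": 0, "ax": 0, "ay": 0, "az": 0, "jaw": -1}]'

```text
time_s: 24.05
position: [508.2, 354.1, 41.6]
ee_rot: [[-0.638, 0.77, 0.004], [0.77, 0.638, 0.002], [-0.001, 0.005, -1.0]]
wrist_force: [-0.4, 0.2, 0.2]
opening: 59.1
```

>>> step_arm --increments '[{"x": 0, "y": 0, "z": 0.3, "ax": 0, "ay": 0, "az": 0, "jaw": -1}, {"x": 0, "y": 0, "z": 0.6, "ax": 0, "ay": 0, "az": 0, "jaw": -1}, {"x": 0, "y": 0, "z": 0.9, "ax": 0, "ay": 0, "az": 0, "jaw": -1}, {"x": 0, "y": 0, "z": 0.9, "ax": 0, "ay": 0, "az": 0, "jaw": -1}, {"x": 0, "y": 0, "z": 0.9, "ax": 0, "ay": 0, "az": 0, "jaw": -1}, {"x": 0, "y": 0, "z": 0.9, "ax": 0, "ay": 0, "az": 0, "jaw": -1}, {"x": 0, "y": 0, "z": 0.9, "ax": 0, "ay": 0, "az": 0, "jaw": -1}, {"x": 0, "y": 0, "z": 0.9, "ax": 0, "ay": 0, "az": 0, "jaw": -1}, {"x": 0, "y": 0, "z": 0.9, "ax": 0, "ay": 0, "az": 0, "jaw": -1}, {"x": 0, "y": 0, "z": 0.9, "ax": 0, "ay": 0, "az": 0, "jaw": -1}, {"x": 0, "y": 0, "z": 0.6, "ax": 0, "ay": 0, "az": 0, "jaw": -1}, {"x": 0, "y": 0, "z": 0, "ax": 0, "ay": 0, "az": 0, "jaw": -1}, {"x": 0, "y": 0, "z": 0, "ax": 0, "ay": 0, "az": 0, "jaw": -1}]'

```text
time_s: 25.13
position: [504.2, 351.3, 274.5]
ee_rot: [[-0.638, 0.77, 0.003], [0.77, 0.638, 0.001], [-0.001, 0.003, -1.0]]
wrist_force: [-0.7, 0.3, -1.8]
opening: 59.4
```

>>> step_arm --increments '[{"x": 0.1, "y": -0.45, "z": 0, "ax": 0, "ay": 0, "az": 0, "jaw": -1}, {"x": 0.21, "y": -0.9, "z": 0.05, "ax": 0, "ay": -0.01, "az": 0, "jaw": -1}, {"x": 0.21, "y": -0.9, "z": 0.05, "ax": 0, "ay": -0.01, "az": 0, "jaw": -1}, {"x": 0.21, "y": -0.9, "z": 0.05, "ax": 0, "ay": -0.01, "az": 0, "jaw": -1}, {"x": 0.21, "y": -0.9, "z": 0.05, "ax": 0, "ay": -0.01, "az": 0, "jaw": -1}, {"x": 0.21, "y": -0.9, "z": 0.05, "ax": 0, "ay": -0.01, "az": 0, "jaw": -1}, {"x": 0.21, "y": -0.9, "z": 0.05, "ax": 0, "ay": -0.01, "az": 0, "jaw": -1}, {"x": 0.21, "y": -0.9, "z": 0.05, "ax": 0, "ay": -0.01, "az": 0, "jaw": -1}, {"x": 0.21, "y": -0.9, "z": 0.05, "ax": 0, "ay": -0.01, "az": 0, "jaw": -1}, {"x": 0.21, "y": -0.9, "z": 0.05, "ax": 0, "ay": -0.01, "az": 0, "jaw": -1}, {"x": 0.21, "y": -0.9, "z": 0.05, "ax": 0, "ay": -0.01, "az": 0, "jaw": -1}, {"x": 0.21, "y": -0.9, "z": 0.05, "ax": 0, "ay": -0.01, "az": 0, "jaw": -1}, {"x": 0.21, "y": -0.9, "z": 0.05, "ax": 0, "ay": -0.01, "az": 0, "jaw": -1}, {"x": 0.21, "y": -0.9, "z": 0.05, "ax": 0, "ay": -0.01, "az": 0, "jaw": -1}, {"x": 0.21, "y": -0.9, "z": 0.05, "ax": 0, "ay": -0.01, "az": 0, "jaw": -1}, {"x": 0.21, "y": -0.5, "z": 0.05, "ax": 0, "ay": 0, "az": 0, "jaw": -1}]'

```text
time_s: 26.47
position: [568.6, -18.7, 267.2]
ee_rot: [[-0.639, 0.768, -0.026], [0.769, 0.639, -0.013], [0.006, -0.028, -1.0]]
wrist_force: [-0.5, -1.3, -0.1]
opening: 58.9
```

>>> step_arm --increments '[{"x": 0.3, "y": -0.7, "z": 0.05, "ax": 0.03, "ay": -0.05, "az": 0, "jaw": -1}, {"x": 0.3, "y": -0.8, "z": 0.05, "ax": 0.03, "ay": -0.05, "az": 0, "jaw": -1}, {"x": 0.3, "y": -0.8, "z": 0.05, "ax": 0.03, "ay": -0.05, "az": 0, "jaw": -1}, {"x": 0.3, "y": -0.8, "z": 0.05, "ax": 0.03, "ay": -0.05, "az": 0, "jaw": -1}, {"x": 0.3, "y": -0.8, "z": 0.05, "ax": 0.03, "ay": -0.05, "az": 0, "jaw": -1}, {"x": 0.3, "y": -0.8, "z": 0.05, "ax": 0, "ay": -0.02, "az": 0, "jaw": -1}, {"x": 0.3, "y": -0.8, "z": 0.05, "ax": 0, "ay": -0.02, "az": 0, "jaw": -1}, {"x": 0.3, "y": -0.8, "z": 0.05, "ax": 0, "ay": -0.02, "az": 0, "jaw": -1}, {"x": 0.2, "y": -0.5, "z": 0, "ax": 0, "ay": 0, "az": 0, "jaw": -1}, {"x": 0, "y": 0, "z": 0, "ax": 0, "ay": 0, "az": 0, "jaw": -1}, {"x": 0, "y": 0, "z": 0, "ax": 0, "ay": 0, "az": 0, "jaw": -1}]'

```text
time_s: 27.38
position: [618.8, -212.1, 256.7]
ee_rot: [[-0.628, 0.778, -0.029], [0.778, 0.628, 0.002], [0.02, -0.022, -1.0]]
wrist_force: [-0.9, 0.5, -1.7]
opening: 59.1
```

>>> step_arm --increments '[{"x": 0.35, "y": -0.15, "z": 0, "ax": 0, "ay": -0.15, "az": 0, "jaw": -1}, {"x": 0.3, "y": -0.15, "z": -0.5, "ax": 0, "ay": -0.15, "az": 0, "jaw": -1}, {"x": 0, "y": 0, "z": -0.9, "ax": 0, "ay": 0, "az": 0, "jaw": -1}, {"x": 0, "y": 0, "z": -0.9, "ax": 0, "ay": 0, "az": 0, "jaw": -1}, {"x": 0, "y": 0, "z": -0.9, "ax": 0, "ay": 0, "az": 0, "jaw": -1}, {"x": 0, "y": 0, "z": -0.9, "ax": 0, "ay": 0, "az": 0, "jaw": -1}, {"x": 0, "y": 0, "z": -0.9, "ax": 0, "ay": 0, "az": 0, "jaw": -1}, {"x": 0, "y": 0, "z": 0, "ax": 0, "ay": 0, "az": 0, "jaw": -1}, {"x": 0, "y": 0, "z": 0, "ax": 0, "ay": 0, "az": 0, "jaw": -1}]'

```text
time_s: 28.13
position: [639.2, -205.8, 127.5]
ee_rot: [[-0.64, 0.768, 0.01], [0.769, 0.64, 0.009], [0.0, 0.014, -1.0]]
wrist_force: [0.4, -0.1, 0.4]
opening: 59.5
```

>>> step_arm --increments '[{"x": -0.05, "y": -0.5, "z": 0, "ax": -0.09, "ay": 0.1, "az": 0, "jaw": -1}, {"x": 0, "y": 0, "z": -0.4, "ax": 0, "ay": 0, "az": 0, "jaw": -1}, {"x": 0, "y": 0, "z": -0.6, "ax": 0, "ay": 0, "az": 0, "jaw": -1}, {"x": 0, "y": 0, "z": -0.5, "ax": 0, "ay": 0, "az": 0, "jaw": -1}, {"x": 0, "y": 0, "z": -0.3, "ax": 0, "ay": 0, "az": 0, "jaw": -1}, {"x": 0, "y": 0, "z": 0, "ax": 0, "ay": 0, "az": 0, "jaw": -1}, {"x": 0, "y": 0, "z": 0, "ax": 0, "ay": 0, "az": 0, "jaw": -1}]'

```text
time_s: 28.72
position: [641.5, -218.8, 83.5]
ee_rot: [[-0.641, 0.767, 0.008], [0.767, 0.641, -0.002], [-0.007, 0.004, -1.0]]
wrist_force: [-0.4, 0.8, -0.2]
opening: 59.2
```

>>> step_arm --increments '[{"x": -0.2, "y": -0.03, "z": -0.2, "ax": 0, "ay": 0.08, "az": 0, "jaw": -1}, {"x": 0, "y": 0, "z": -0.4, "ax": 0, "ay": 0, "az": 0, "jaw": -1}, {"x": 0, "y": 0, "z": -0.2, "ax": 0, "ay": 0, "az": 0, "jaw": -1}, {"x": 0, "y": 0, "z": 0, "ax": 0, "ay": 0, "az": 0, "jaw": -1}, {"x": 0, "y": 0, "z": 0, "ax": 0, "ay": 0, "az": 0, "jaw": -1}]'

```text
time_s: 29.13
position: [636.1, -219.7, 61.8]
ee_rot: [[-0.641, 0.767, -0.001], [0.767, 0.641, -0.002], [-0.001, -0.002, -1.0]]
wrist_force: [0.2, -0.1, -0.8]
opening: 59.1
```

Run:
```python
from h import *
im,d=snap('scene','s4'); t,dt=snap('top','t4')
def c(a,x,y): return np.clip(cv2.resize(a[y:y+130,x:x+100,::-1],None,fx=4,fy=4,interpolation=2)*1.6,0,255).astype(np.uint8)
cv2.imwrite('pics/c4.png',np.hstack([c(im,185,75),c(t,400,100)]))
```

```text
(no output)
```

View pics/c4.png

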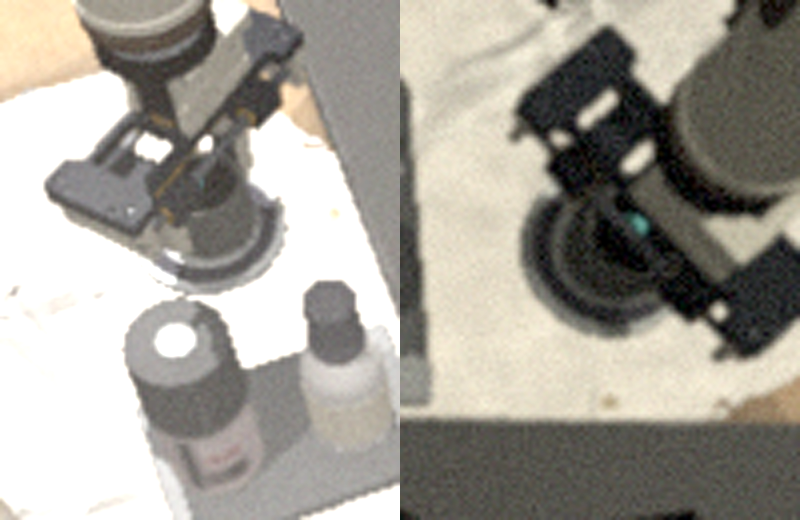

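The pot is over the turntable, and the spray can and bottle both stand on the board. I'll lower it 2 mm, release and retreat.

>>> step_arm --increments '[{"x": 0, "y": 0, "z": -0.12, "ax": 0, "ay": 0, "az": 0, "jaw": -1}, {"x": 0, "y": 0, "z": 0, "ax": 0, "ay": 0, "az": 0, "jaw": -1}, {"x": 0, "y": 0, "z": 0, "ax": 0, "ay": 0, "az": 0, "jaw": 0.4}, {"x": 0, "y": 0, "z": 0, "ax": 0, "ay": 0, "az": 0, "jaw": 0.6}, {"x": 0, "y": 0, "z": 0, "ax": 0, "ay": 0, "az": 0, "jaw": 1}, {"x": 0, "y": 0, "z": 0, "ax": 0, "ay": 0, "az": 0, "jaw": 1}, {"x": 0, "y": 0, "z": 0, "ax": 0, "ay": 0, "az": 0, "jaw": 1}, {"x": 0, "y": 0, "z": 0, "ax": 0, "ay": 0, "az": 0, "jaw": 1}]'

```text
time_s: 29.9
position: [638.2, -220.1, 61.3]
ee_rot: [[-0.642, 0.767, 0.004], [0.767, 0.642, -0.003], [-0.005, 0.001, -1.0]]
wrist_force: [0.3, 0.4, -1.2]
opening: 90.2
```

>>> step_arm --increments '[{"x": 0, "y": 0, "z": 0.3, "ax": 0, "ay": 0, "az": 0, "jaw": 1}, {"x": 0, "y": 0, "z": 0.7, "ax": 0, "ay": 0, "az": 0, "jaw": 1}, {"x": 0, "y": 0, "z": 0.9, "ax": 0, "ay": 0, "az": 0, "jaw": 1}, {"x": 0, "y": 0, "z": 0.9, "ax": 0, "ay": 0, "az": 0, "jaw": 1}, {"x": 0, "y": 0, "z": 0.9, "ax": 0, "ay": 0, "az": 0, "jaw": 1}, {"x": 0, "y": 0, "z": 0.9, "ax": 0, "ay": 0, "az": 0, "jaw": 1}, {"x": 0, "y": 0, "z": 0.9, "ax": 0, "ay": 0, "az": 0, "jaw": 1}, {"x": 0, "y": 0, "z": 0.9, "ax": 0, "ay": 0, "az": 0, "jaw": 1}, {"x": 0, "y": 0, "z": 0.6, "ax": 0, "ay": 0, "az": 0, "jaw": 1}, {"x": 0, "y": 0, "z": 0, "ax": 0, "ay": 0, "az": 0, "jaw": 1}, {"x": 0, "y": 0, "z": 0, "ax": 0, "ay": 0, "az": 0, "jaw": 1}]'

```text
time_s: 30.82
position: [635.5, -219.5, 248.8]
ee_rot: [[-0.641, 0.767, 0.004], [0.767, 0.641, -0.003], [-0.005, 0.001, -1.0]]
wrist_force: [-0.2, 0.1, -1.1]
opening: 92.1
```

Run:
```python
from h import *
t,dt=snap('top','t5'); im,d=snap('scene','s5')
def c(a,x,y): return np.clip(cv2.resize(a[y:y+130,x:x+100,::-1],None,fx=4,fy=4,interpolation=2)*1.6,0,255).astype(np.uint8)
cv2.imwrite('pics/c5.png',np.hstack([c(im,185,75),c(t,400,100)]))
for n,D in(('top',dt),('scene',d)):
    P=cloud(n,D)
    for k,(x,y),r,lo,hi in(('spray',(682,-44),45,138,165),('bottle',(592,-42),30,138,165),('pot',(637,-219),45,68,92)):
        m=(np.hypot(P[...,0]-x,P[...,1]-y)<r)&(P[...,2]>lo)&(P[...,2]<hi); q=P[m]
        if len(q)>20: print(n,k,len(q),cv2.minEnclosingCircle(q[:,:2].astype(np.float32)),q.mean(0).round(1))
```

```text
top spray 705 ((679.3053588867188, -44.44077682495117), 32.753074645996094) [676.9 -43.3 150.5]
top bottle 210 ((586.9720458984375, -40.14162826538086), 16.63028335571289) [585.6 -39.4 150.6]
top pot 509 ((634.8815307617188, -219.24484252929688), 30.954864501953125) [ 633.9 -219.    73. ]
scene spray 584 ((680.923583984375, -43.86529541015625), 33.70549774169922) [682.3 -39.4 150.9]
scene bottle 173 ((593.0516357421875, -39.98029327392578), 16.95939826965332) [593.1 -37.1 150. ]
scene pot 332 ((637.3779296875, -218.598876953125), 30.51834487915039) [ 637.2 -218.2   74.1]
```

View pics/c5.png

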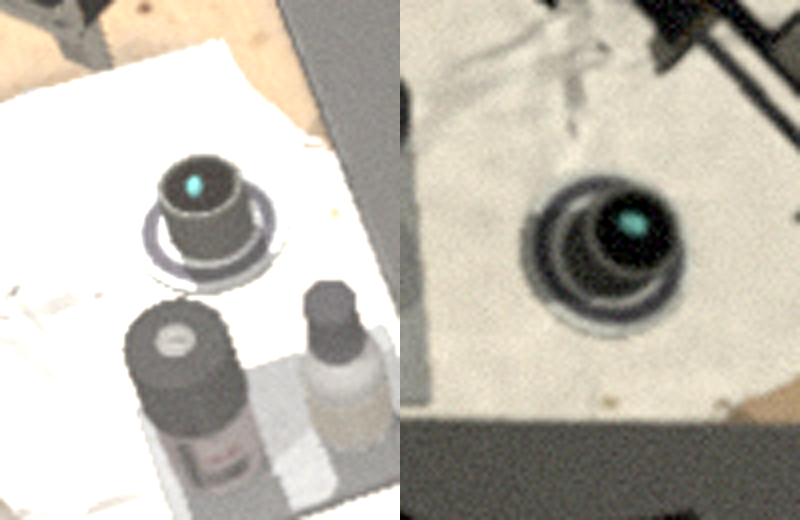

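>>> step_arm --increments '[{"x": 0.15, "y": 0.4, "z": 0, "ax": 0, "ay": 0, "az": 0, "jaw": 1}, {"x": 0.22, "y": 0.8, "z": 0.05, "ax": 0, "ay": 0, "az": 0, "jaw": 1}, {"x": 0.22, "y": 0.8, "z": 0.05, "ax": 0, "ay": 0, "az": 0, "jaw": 1}, {"x": 0.22, "y": 0.8, "z": 0.05, "ax": 0, "ay": 0, "az": 0, "jaw": 1}, {"x": 0.22, "y": 0.8, "z": 0.05, "ax": 0, "ay": 0, "az": 0, "jaw": 1}, {"x": 0.22, "y": 0.8, "z": 0.05, "ax": 0, "ay": 0, "az": 0, "jaw": 1}, {"x": 0.22, "y": 0.8, "z": 0.05, "ax": 0, "ay": 0, "az": 0, "jaw": 1}, {"x": 0.22, "y": 0.8, "z": 0.05, "ax": 0, "ay": 0, "az": 0, "jaw": 1}, {"x": 0.2, "y": 0.6, "z": 0, "ax": 0, "ay": 0, "az": 0, "jaw": 1}, {"x": 0, "y": 0, "z": 0, "ax": 0, "ay": 0, "az": 0, "jaw": 1}, {"x": 0, "y": 0, "z": 0, "ax": 0, "ay": 0, "az": 0, "jaw": 1}]'

```text
time_s: 31.83
position: [674.6, -37.8, 236.5]
ee_rot: [[-0.641, 0.767, -0.029], [0.767, 0.642, 0.003], [0.021, -0.02, -1.0]]
wrist_force: [-0.5, -0.6, -0.2]
opening: 91.9
```

>>> step_arm --increments '[{"x": 0.3, "y": -0.3, "z": 0, "ax": -0.03, "ay": -0.28, "az": 0, "jaw": 1}, {"x": 0, "y": -0.2, "z": -0.4, "ax": 0, "ay": 0, "az": 0, "jaw": 1}, {"x": 0, "y": 0, "z": -0.7, "ax": 0, "ay": 0, "az": 0, "jaw": 1}, {"x": 0, "y": 0, "z": -0.5, "ax": 0, "ay": 0, "az": 0, "jaw": 1}, {"x": 0, "y": 0, "z": 0, "ax": 0, "ay": 0, "az": 0, "jaw": 1}, {"x": 0, "y": 0, "z": 0, "ax": 0, "ay": 0, "az": 0, "jaw": 1}]'

```text
time_s: 32.33
position: [677.7, -56.3, 188.7]
ee_rot: [[-0.638, 0.77, -0.01], [0.77, 0.638, -0.002], [0.005, -0.009, -1.0]]
wrist_force: [-0.7, -0.4, 0.1]
opening: 91.5
```

>>> step_arm --increments '[{"x": 0.15, "y": 0.4, "z": 0, "ax": 0, "ay": -0.1, "az": 0, "jaw": 1}, {"x": 0, "y": 0, "z": 0, "ax": 0, "ay": 0, "az": 0, "jaw": 1}, {"x": 0, "y": 0, "z": -0.3, "ax": 0, "ay": 0, "az": 0, "jaw": 1}, {"x": 0, "y": 0, "z": -0.5, "ax": 0, "ay": 0, "az": 0, "jaw": 1}, {"x": 0, "y": 0, "z": -0.5, "ax": 0, "ay": 0, "az": 0, "jaw": 1}, {"x": 0, "y": 0, "z": 0, "ax": 0, "ay": 0, "az": 0, "jaw": 1}, {"x": 0, "y": 0, "z": 0, "ax": 0, "ay": 0, "az": 0, "jaw": 1}]'

```text
time_s: 32.92
position: [682.3, -45.8, 154.3]
ee_rot: [[-0.637, 0.771, 0.002], [0.771, 0.637, -0.002], [-0.003, 0.0, -1.0]]
wrist_force: [0.1, -0.3, 0.2]
opening: 91.7
```

>>> step_arm --increments '[{"x": 0, "y": 0.03, "z": -0.4, "ax": 0, "ay": 0, "az": 0, "jaw": 1}, {"x": 0, "y": 0, "z": -0.3, "ax": 0, "ay": 0, "az": 0, "jaw": 1}, {"x": 0, "y": 0, "z": 0, "ax": 0, "ay": 0, "az": 0, "jaw": 1}, {"x": 0, "y": 0, "z": 0, "ax": 0, "ay": 0, "az": 0, "jaw": 0.6}, {"x": 0, "y": 0, "z": 0, "ax": 0, "ay": 0, "az": 0, "jaw": 0.5}, {"x": 0, "y": 0, "z": 0, "ax": 0, "ay": 0, "az": 0, "jaw": 0.4}, {"x": 0, "y": 0, "z": 0, "ax": 0, "ay": 0, "az": 0, "jaw": 0.2}, {"x": 0, "y": 0, "z": 0, "ax": 0, "ay": 0, "az": 0, "jaw": -0.2}, {"x": 0, "y": 0, "z": 0, "ax": 0, "ay": 0, "az": 0, "jaw": -1}, {"x": 0, "y": 0, "z": 0, "ax": 0, "ay": 0, "az": 0, "jaw": -1}]'

```text
time_s: 33.75
position: [682.1, -45.3, 134.7]
ee_rot: [[-0.637, 0.771, 0.001], [0.771, 0.637, -0.002], [-0.003, -0.0, -1.0]]
wrist_force: [-0.5, 0.1, -1.7]
opening: 65.6
```

>>> step_arm --increments '[{"x": 0, "y": 0, "z": 0.3, "ax": 0, "ay": 0, "az": 0, "jaw": -1}, {"x": 0, "y": 0, "z": 0.6, "ax": 0, "ay": 0, "az": 0, "jaw": -1}, {"x": 0, "y": 0, "z": 0.8, "ax": 0, "ay": 0, "az": 0, "jaw": -1}, {"x": 0, "y": 0, "z": 0.8, "ax": 0, "ay": 0, "az": 0, "jaw": -1}, {"x": 0, "y": 0, "z": 0.8, "ax": 0, "ay": 0, "az": 0, "jaw": -1}, {"x": 0, "y": 0, "z": 0.8, "ax": 0, "ay": 0, "az": 0, "jaw": -1}, {"x": 0, "y": 0, "z": 0.8, "ax": 0, "ay": 0, "az": 0, "jaw": -1}, {"x": 0, "y": 0, "z": 0.8, "ax": 0, "ay": 0, "az": 0, "jaw": -1}, {"x": 0, "y": 0, "z": 0.8, "ax": 0, "ay": 0, "az": 0, "jaw": -1}, {"x": 0, "y": 0, "z": 0.5, "ax": 0, "ay": 0, "az": 0, "jaw": -1}, {"x": 0, "y": 0, "z": 0, "ax": 0, "ay": 0, "az": 0, "jaw": -1}, {"x": 0, "y": 0, "z": 0, "ax": 0, "ay": 0, "az": 0, "jaw": -1}]'

```text
time_s: 34.75
position: [677.4, -45.3, 320.8]
ee_rot: [[-0.637, 0.771, -0.003], [0.771, 0.637, -0.002], [0.0, -0.004, -1.0]]
wrist_force: [0.2, -0.2, -2.6]
opening: 65.7
```

>>> step_arm --increments '[{"x": -0.2, "y": 0.4, "z": 0, "ax": 0, "ay": 0, "az": 0, "jaw": -1}, {"x": -0.47, "y": 0.84, "z": 0, "ax": 0, "ay": 0.01, "az": 0.02, "jaw": -1}, {"x": -0.47, "y": 0.84, "z": 0, "ax": 0, "ay": 0.01, "az": 0.02, "jaw": -1}, {"x": -0.47, "y": 0.84, "z": 0, "ax": 0, "ay": 0.01, "az": 0.02, "jaw": -1}, {"x": -0.47, "y": 0.84, "z": 0, "ax": 0, "ay": 0.01, "az": 0.02, "jaw": -1}, {"x": -0.47, "y": 0.84, "z": 0, "ax": 0, "ay": 0.01, "az": 0.02, "jaw": -1}, {"x": -0.47, "y": 0.84, "z": 0, "ax": 0, "ay": 0.01, "az": 0.02, "jaw": -1}, {"x": -0.47, "y": 0.84, "z": 0, "ax": 0, "ay": 0.01, "az": 0.02, "jaw": -1}, {"x": -0.47, "y": 0.84, "z": 0, "ax": 0, "ay": 0.01, "az": 0.02, "jaw": -1}, {"x": -0.47, "y": 0.84, "z": 0, "ax": 0, "ay": 0.01, "az": 0.02, "jaw": -1}, {"x": -0.47, "y": 0.84, "z": 0, "ax": 0, "ay": 0.01, "az": 0.02, "jaw": -1}, {"x": -0.47, "y": 0.84, "z": 0, "ax": 0, "ay": 0.01, "az": 0.02, "jaw": -1}, {"x": -0.47, "y": 0.84, "z": 0, "ax": 0, "ay": 0, "az": 0.02, "jaw": -1}, {"x": -0.47, "y": 0.84, "z": 0, "ax": 0, "ay": 0, "az": 0.02, "jaw": -1}, {"x": -0.4, "y": 0.7, "z": 0, "ax": 0, "ay": 0, "az": 0, "jaw": -1}, {"x": -0.2, "y": 0.4, "z": 0, "ax": 0, "ay": 0, "az": 0, "jaw": -1}, {"x": 0, "y": 0, "z": 0, "ax": 0, "ay": 0, "az": 0, "jaw": -1}, {"x": 0, "y": 0, "z": 0, "ax": 0, "ay": 0, "az": 0, "jaw": -1}]'

```text
time_s: 36.25
position: [470.0, 283.3, 296.0]
ee_rot: [[-0.663, 0.747, -0.055], [0.748, 0.663, -0.015], [0.025, -0.051, -0.998]]
wrist_force: [0.3, 0.2, -2.0]
opening: 65.5
```

>>> step_arm --increments '[{"x": 0.4, "y": 0, "z": 0, "ax": 0.08, "ay": -0.28, "az": -0.12, "jaw": -1}, {"x": 0.4, "y": 0, "z": 0, "ax": 0.07, "ay": -0.25, "az": -0.12, "jaw": -1}, {"x": 0, "y": 0, "z": 0, "ax": 0, "ay": 0, "az": 0, "jaw": -1}, {"x": 0, "y": 0, "z": 0, "ax": 0, "ay": 0, "az": 0, "jaw": -1}]'

```text
time_s: 36.58
position: [492.4, 278.4, 294.3]
ee_rot: [[-0.641, 0.768, -0.001], [0.768, 0.641, -0.002], [-0.001, -0.002, -1.0]]
wrist_force: [0.2, -0.1, -2.5]
opening: 65.8
```

>>> step_arm --increments '[{"x": 0, "y": 0.2, "z": -0.3, "ax": 0, "ay": 0, "az": 0, "jaw": -1}, {"x": 0, "y": 0, "z": -0.8, "ax": 0, "ay": 0, "az": 0, "jaw": -1}, {"x": 0, "y": 0, "z": -0.8, "ax": 0, "ay": 0, "az": 0, "jaw": -1}, {"x": 0, "y": 0, "z": -0.8, "ax": 0, "ay": 0, "az": 0, "jaw": -1}, {"x": 0, "y": 0, "z": -0.7, "ax": 0, "ay": 0, "az": 0, "jaw": -1}, {"x": 0, "y": 0, "z": 0, "ax": 0, "ay": 0, "az": 0, "jaw": -1}, {"x": 0, "y": 0, "z": 0, "ax": 0, "ay": 0, "az": 0, "jaw": -1}]'

```text
time_s: 37.17
position: [494.1, 281.0, 204.9]
ee_rot: [[-0.635, 0.772, -0.001], [0.772, 0.635, -0.002], [-0.001, -0.002, -1.0]]
wrist_force: [0.1, -0.2, -1.2]
opening: 65.6
```

>>> step_arm --increments '[{"x": -0.15, "y": 0.15, "z": -0.3, "ax": 0, "ay": 0, "az": 0, "jaw": -1}, {"x": 0, "y": 0, "z": -0.6, "ax": 0, "ay": 0, "az": 0, "jaw": -1}, {"x": 0, "y": 0, "z": -0.6, "ax": 0, "ay": 0, "az": 0, "jaw": -1}, {"x": 0, "y": 0, "z": -0.4, "ax": 0, "ay": 0, "az": 0, "jaw": -1}, {"x": 0, "y": 0, "z": 0, "ax": 0, "ay": 0, "az": 0, "jaw": -1}, {"x": 0, "y": 0, "z": 0, "ax": 0, "ay": 0, "az": 0, "jaw": -1}]'

```text
time_s: 37.67
position: [492.1, 288.2, 159.5]
ee_rot: [[-0.635, 0.773, 0.005], [0.773, 0.635, 0.003], [-0.001, 0.005, -1.0]]
wrist_force: [-0.7, 1.2, -1.6]
opening: 65.8
```

>>> step_arm --increments '[{"x": 0, "y": -0.15, "z": -0.3, "ax": 0, "ay": 0.05, "az": 0, "jaw": -1}, {"x": 0, "y": 0, "z": -0.5, "ax": 0, "ay": 0, "az": 0, "jaw": -1}, {"x": 0, "y": 0, "z": -0.2, "ax": 0, "ay": 0, "az": 0, "jaw": -1}, {"x": 0, "y": 0, "z": 0, "ax": 0, "ay": 0, "az": 0, "jaw": -1}, {"x": 0, "y": 0, "z": 0, "ax": 0, "ay": 0, "az": 0, "jaw": -1}]'

```text
time_s: 38.08
position: [493.7, 285.0, 134.6]
ee_rot: [[-0.635, 0.773, 0.003], [0.773, 0.635, 0.005], [0.002, 0.005, -1.0]]
wrist_force: [0.1, -0.7, -2.4]
opening: 65.6
```

>>> step_arm --increments '[{"x": -0.1, "y": 0, "z": -0.12, "ax": -0.04, "ay": 0.03, "az": 0, "jaw": -1}, {"x": 0, "y": 0, "z": -0.1, "ax": 0, "ay": 0, "az": 0, "jaw": -1}, {"x": 0, "y": 0, "z": 0, "ax": 0, "ay": 0, "az": 0, "jaw": -1}, {"x": 0, "y": 0, "z": 0, "ax": 0, "ay": 0, "az": 0, "jaw": -1}]'

```text
time_s: 38.42
position: [491.4, 286.2, 131.1]
ee_rot: [[-0.635, 0.773, 0.001], [0.773, 0.635, 0.002], [0.001, 0.002, -1.0]]
wrist_force: [-0.3, 0.8, -1.1]
opening: 65.7
```

>>> step_arm --increments '[{"x": 0, "y": -0.05, "z": -0.06, "ax": 0, "ay": 0, "az": 0, "jaw": -1}, {"x": 0, "y": 0, "z": 0, "ax": 0, "ay": 0, "az": 0, "jaw": 0.5}, {"x": 0, "y": 0, "z": 0, "ax": 0, "ay": 0, "az": 0, "jaw": 0.7}, {"x": 0, "y": 0, "z": 0, "ax": 0, "ay": 0, "az": 0, "jaw": 1}, {"x": 0, "y": 0, "z": 0, "ax": 0, "ay": 0, "az": 0, "jaw": 1}, {"x": 0, "y": 0, "z": 0, "ax": 0, "ay": 0, "az": 0, "jaw": 1}, {"x": 0, "y": 0, "z": 0, "ax": 0, "ay": 0, "az": 0, "jaw": 1}]'

```text
time_s: 39.0
position: [492.8, 286.3, 131.1]
ee_rot: [[-0.635, 0.772, 0.005], [0.772, 0.635, 0.004], [0.0, 0.006, -1.0]]
wrist_force: [-0.6, 0.0, -1.2]
opening: 90.9
```

>>> step_arm --increments '[{"x": 0, "y": 0, "z": 0.5, "ax": 0, "ay": 0, "az": 0, "jaw": 1}, {"x": 0, "y": 0, "z": 0.8, "ax": 0, "ay": 0, "az": 0, "jaw": 1}, {"x": 0, "y": 0, "z": 0.8, "ax": 0, "ay": 0, "az": 0, "jaw": 1}, {"x": 0, "y": 0, "z": 0.8, "ax": 0, "ay": 0, "az": 0, "jaw": 1}, {"x": 0, "y": 0, "z": 0.8, "ax": 0, "ay": 0, "az": 0, "jaw": 1}, {"x": 0, "y": 0, "z": 0.7, "ax": 0, "ay": 0, "az": 0, "jaw": 1}, {"x": 0, "y": 0, "z": 0, "ax": 0, "ay": 0, "az": 0, "jaw": 1}, {"x": 0.2, "y": -0.85, "z": 0, "ax": 0, "ay": 0, "az": 0, "jaw": 1}, {"x": 0.2, "y": -0.85, "z": 0, "ax": 0, "ay": 0, "az": 0, "jaw": 1}, {"x": 0.2, "y": -0.85, "z": 0, "ax": 0, "ay": 0, "az": 0, "jaw": 1}, {"x": 0.2, "y": -0.85, "z": 0, "ax": 0, "ay": 0, "az": 0, "jaw": 1}, {"x": 0.2, "y": -0.85, "z": 0, "ax": 0, "ay": 0, "az": 0, "jaw": 1}, {"x": 0.2, "y": -0.85, "z": 0, "ax": 0, "ay": 0, "az": 0, "jaw": 1}, {"x": 0.2, "y": -0.85, "z": 0, "ax": 0, "ay": 0, "az": 0, "jaw": 1}, {"x": 0.2, "y": -0.85, "z": 0, "ax": 0, "ay": 0, "az": 0, "jaw": 1}, {"x": 0.2, "y": -0.85, "z": 0, "ax": 0, "ay": 0, "az": 0, "jaw": 1}, {"x": 0.2, "y": -0.85, "z": 0, "ax": 0, "ay": 0, "az": 0, "jaw": 1}, {"x": 0, "y": 0, "z": 0, "ax": 0, "ay": 0, "az": 0, "jaw": 1}, {"x": 0, "y": 0, "z": 0, "ax": 0, "ay": 0, "az": 0, "jaw": 1}]'

```text
time_s: 40.58
position: [539.7, 64.6, 253.6]
ee_rot: [[-0.639, 0.769, 0.006], [0.769, 0.639, 0.007], [0.001, 0.009, -1.0]]
wrist_force: [0.6, 0.4, 0.7]
opening: 92.0
```

Run:
```python
from h import *
im,d=snap('scene','s6'); t,dt=snap('top','t6')
def cc(P,x,y,r,lo,hi):
    q=P[(np.hypot(P[...,0]-x,P[...,1]-y)<r)&(P[...,2]>lo)&(P[...,2]<hi)]
    return (len(q),np.round(cv2.minEnclosingCircle(q[:,:2].astype(np.float32))[0],1),q.mean(0).round(1)) if len(q)>20 else len(q)
for n in('scene','top'):
    for f in(n+'0',n[0]+'6'):
        P=cloud(n,np.load(f'pics/{f}.npy'))
        print(f,'spray',cc(P,488,283,42,138,165),'slim',cc(P,541,218,30,138,165),'cap',cc(P,559,290,40,48,75),'tape',cc(P,408,35,60,16,35))
    print('bottle',cc(P,591,-41,30,138,165))
```

```text
scene0 spray (745, array([492.3, 284.5]), array([493.3, 286.5, 147.7])) slim (323, array([545., 220.]), array([545.9, 221.5, 147.4])) cap (576, array([554.6, 289.3]), array([560.4, 289.5,  59.4])) tape (630, array([411.4,  35.2]), array([411.5,  38.1,  23.6]))
s6 spray (750, array([492.8, 286.2]), array([493.7, 287.7, 147.7])) slim (323, array([545.4, 219.9]), array([545.9, 221.4, 147.4])) cap (576, array([554.5, 290.3]), array([560. , 289.5,  59.6])) tape (628, array([411.4,  35.5]), array([411.6,  38. ,  23.6]))
bottle 0
top0 spray (768, array([487.6, 284.6]), array([486.5, 283.8, 146.8])) slim (329, array([540.1, 218.5]), array([539.1, 217.8, 146.7])) cap (464, array([555.8, 288.4]), array([556.9, 286.8,  58. ])) tape (800, array([407.8,  35.5]), array([406.5,  35.3,  23.4]))
t6 spray (766, array([487.4, 285.6]), array([486.7, 285.1, 146.8])) slim (332, array([540.1, 218.2]), array([539. , 217.8, 146.8])) cap (464, array([555.8, 288.4]), array([556.8, 286.8,  58. ])) tape (526, array([406.5,  36. ]), array([402.4,  53.5,  23.3]))
bottle 0
```

>>> step_arm --increments '[{"x": 0.3, "y": -0.4, "z": 0, "ax": -0.03, "ay": 0, "az": 0, "jaw": 1}, {"x": 0.4, "y": -0.8, "z": 0.03, "ax": 0, "ay": -0.02, "az": 0, "jaw": 1}, {"x": 0.4, "y": -0.8, "z": 0.03, "ax": 0, "ay": -0.02, "az": 0, "jaw": 1}, {"x": 0.4, "y": -0.8, "z": 0.03, "ax": 0, "ay": -0.02, "az": 0, "jaw": 1}, {"x": 0.4, "y": -0.8, "z": 0.03, "ax": 0, "ay": -0.02, "az": 0, "jaw": 1}, {"x": 0.3, "y": -0.3, "z": 0, "ax": 0, "ay": 0, "az": 0, "jaw": 1}, {"x": 0, "y": 0, "z": 0, "ax": 0, "ay": 0, "az": 0, "jaw": 1}, {"x": 0, "y": 0, "z": 0, "ax": 0, "ay": 0, "az": 0, "jaw": 1}]'

```text
time_s: 41.35
position: [598.0, -28.5, 256.5]
ee_rot: [[-0.653, 0.757, 0.014], [0.757, 0.653, 0.006], [-0.005, 0.014, -1.0]]
wrist_force: [-0.3, 0.8, -0.2]
opening: 91.8
```

>>> step_arm --increments '[{"x": -0.3, "y": -0.5, "z": 0, "ax": -0.06, "ay": 0.14, "az": -0.15, "jaw": 1}, {"x": 0, "y": 0, "z": 0, "ax": 0, "ay": 0, "az": 0, "jaw": 1}, {"x": 0, "y": 0, "z": -0.6, "ax": 0, "ay": 0, "az": 0, "jaw": 1}, {"x": 0, "y": 0, "z": -0.8, "ax": 0, "ay": 0, "az": 0, "jaw": 1}, {"x": 0, "y": 0, "z": -0.8, "ax": 0, "ay": 0, "az": 0, "jaw": 1}, {"x": 0, "y": 0, "z": 0, "ax": 0, "ay": 0, "az": 0, "jaw": 1}, {"x": 0, "y": 0, "z": 0, "ax": 0, "ay": 0, "az": 0, "jaw": 1}]'

```text
time_s: 41.93
position: [587.8, -34.3, 201.4]
ee_rot: [[-0.647, 0.762, -0.001], [0.762, 0.647, 0.002], [0.002, 0.0, -1.0]]
wrist_force: [0.1, 0.2, 1.3]
opening: 91.5
```

>>> step_arm --increments '[{"x": 0.1, "y": -0.35, "z": -0.2, "ax": 0, "ay": 0, "az": -0.1, "jaw": 1}, {"x": 0, "y": 0, "z": -0.6, "ax": 0, "ay": 0, "az": 0, "jaw": 1}, {"x": 0, "y": 0, "z": -0.6, "ax": 0, "ay": 0, "az": 0, "jaw": 1}, {"x": 0, "y": 0, "z": -0.4, "ax": 0, "ay": 0, "az": 0, "jaw": 1}, {"x": 0, "y": 0, "z": 0, "ax": 0, "ay": 0, "az": 0, "jaw": 1}, {"x": 0, "y": 0, "z": 0, "ax": 0, "ay": 0, "az": 0, "jaw": 1}]'

```text
time_s: 42.43
position: [594.1, -44.2, 160.7]
ee_rot: [[-0.639, 0.769, 0.008], [0.769, 0.639, 0.002], [-0.004, 0.007, -1.0]]
wrist_force: [0.8, 0.1, 0.5]
opening: 91.8
```

>>> step_arm --increments '[{"x": -0.15, "y": 0.04, "z": -0.3, "ax": 0, "ay": 0.08, "az": 0, "jaw": 1}, {"x": 0, "y": 0, "z": -0.5, "ax": 0, "ay": 0, "az": 0, "jaw": 1}, {"x": 0, "y": 0, "z": -0.3, "ax": 0, "ay": 0, "az": 0, "jaw": 1}, {"x": 0, "y": 0, "z": 0, "ax": 0, "ay": 0, "az": 0, "jaw": 1}, {"x": 0, "y": 0, "z": 0, "ax": 0, "ay": 0, "az": 0, "jaw": 1}]'

```text
time_s: 42.85
position: [591.6, -43.5, 133.0]
ee_rot: [[-0.639, 0.769, 0.003], [0.769, 0.639, 0.002], [-0.0, 0.003, -1.0]]
wrist_force: [0.4, 1.6, 0.0]
opening: 91.7
```

>>> step_arm --increments '[{"x": 0, "y": 0, "z": 0.06, "ax": 0, "ay": 0, "az": 0, "jaw": 0.4}, {"x": 0, "y": 0, "z": 0, "ax": 0, "ay": 0, "az": 0, "jaw": 0.1}, {"x": 0, "y": 0, "z": 0, "ax": 0, "ay": 0, "az": 0, "jaw": -0.1}, {"x": 0, "y": 0, "z": 0, "ax": 0, "ay": 0, "az": 0, "jaw": -0.2}, {"x": 0, "y": 0, "z": 0, "ax": 0, "ay": 0, "az": 0, "jaw": -0.3}, {"x": 0, "y": 0, "z": 0, "ax": 0, "ay": 0, "az": 0, "jaw": -0.5}, {"x": 0, "y": 0, "z": 0, "ax": 0, "ay": 0, "az": 0, "jaw": -1}, {"x": 0, "y": 0, "z": 0, "ax": 0, "ay": 0, "az": 0, "jaw": -1}, {"x": 0, "y": 0, "z": 0, "ax": 0, "ay": 0, "az": 0, "jaw": -1}, {"x": 0, "y": 0, "z": 0, "ax": 0, "ay": 0, "az": 0, "jaw": -1}, {"x": 0, "y": 0, "z": 0, "ax": 0, "ay": 0, "az": 0, "jaw": -1}]'

```text
time_s: 43.77
position: [592.4, -43.4, 135.9]
ee_rot: [[-0.639, 0.769, 0.004], [0.769, 0.639, 0.002], [-0.002, 0.004, -1.0]]
wrist_force: [0.7, -1.1, 0.2]
opening: 33.7
```

>>> step_arm --increments '[{"x": 0, "y": 0, "z": 0.3, "ax": 0, "ay": 0, "az": 0, "jaw": -1}, {"x": 0, "y": 0, "z": 0.6, "ax": 0, "ay": 0, "az": 0, "jaw": -1}, {"x": 0, "y": 0, "z": 0.8, "ax": 0, "ay": 0, "az": 0, "jaw": -1}, {"x": 0, "y": 0, "z": 0.8, "ax": 0, "ay": 0, "az": 0, "jaw": -1}, {"x": 0, "y": 0, "z": 0.8, "ax": 0, "ay": 0, "az": 0, "jaw": -1}, {"x": 0, "y": 0, "z": 0.8, "ax": 0, "ay": 0, "az": 0, "jaw": -1}, {"x": 0, "y": 0, "z": 0.8, "ax": 0, "ay": 0, "az": 0, "jaw": -1}, {"x": 0, "y": 0, "z": 0.8, "ax": 0, "ay": 0, "az": 0, "jaw": -1}, {"x": 0, "y": 0, "z": 0.8, "ax": 0, "ay": 0, "az": 0, "jaw": -1}, {"x": 0, "y": 0, "z": 0.5, "ax": 0, "ay": 0, "az": 0, "jaw": -1}, {"x": 0, "y": 0, "z": 0, "ax": 0, "ay": 0, "az": 0, "jaw": -1}, {"x": 0, "y": 0, "z": 0, "ax": 0, "ay": 0, "az": 0, "jaw": -1}]'

```text
time_s: 44.77
position: [586.5, -43.3, 320.1]
ee_rot: [[-0.639, 0.769, -0.004], [0.769, 0.639, 0.002], [0.004, -0.002, -1.0]]
wrist_force: [-0.1, 0.1, -1.5]
opening: 33.6
```

>>> step_arm --increments '[{"x": -0.15, "y": 0.4, "z": 0, "ax": 0, "ay": 0, "az": 0, "jaw": -1}, {"x": -0.3, "y": 0.85, "z": 0.03, "ax": 0, "ay": -0.02, "az": 0, "jaw": -1}, {"x": -0.3, "y": 0.85, "z": 0.03, "ax": 0, "ay": -0.02, "az": 0, "jaw": -1}, {"x": -0.3, "y": 0.85, "z": 0.03, "ax": 0, "ay": -0.02, "az": 0, "jaw": -1}, {"x": -0.3, "y": 0.85, "z": 0.03, "ax": 0, "ay": -0.02, "az": 0, "jaw": -1}, {"x": -0.3, "y": 0.85, "z": 0.03, "ax": 0, "ay": -0.02, "az": 0, "jaw": -1}, {"x": -0.3, "y": 0.85, "z": 0.03, "ax": 0, "ay": -0.02, "az": 0, "jaw": -1}, {"x": -0.3, "y": 0.85, "z": 0.03, "ax": 0, "ay": -0.02, "az": 0, "jaw": -1}, {"x": -0.3, "y": 0.85, "z": 0.03, "ax": 0, "ay": -0.02, "az": 0, "jaw": -1}, {"x": -0.3, "y": 0.85, "z": 0.03, "ax": 0, "ay": -0.02, "az": 0, "jaw": -1}, {"x": -0.3, "y": 0.85, "z": 0.03, "ax": 0, "ay": -0.02, "az": 0, "jaw": -1}, {"x": -0.3, "y": 0.85, "z": 0.03, "ax": 0, "ay": -0.02, "az": 0, "jaw": -1}, {"x": -0.3, "y": 0.85, "z": 0.03, "ax": 0, "ay": -0.02, "az": 0, "jaw": -1}, {"x": -0.3, "y": 0.85, "z": 0.03, "ax": 0, "ay": -0.02, "az": 0, "jaw": -1}, {"x": -0.3, "y": 0.85, "z": 0.03, "ax": 0, "ay": -0.02, "az": 0, "jaw": -1}, {"x": -0.3, "y": 0.85, "z": 0.03, "ax": 0, "ay": -0.02, "az": 0, "jaw": -1}, {"x": -0.3, "y": 0.85, "z": 0, "ax": 0, "ay": 0, "az": 0, "jaw": -1}, {"x": -0.2, "y": 0.6, "z": 0, "ax": 0, "ay": 0, "az": 0, "jaw": -1}, {"x": 0, "y": 0, "z": 0, "ax": 0, "ay": 0, "az": 0, "jaw": -1}, {"x": 0, "y": 0, "z": 0, "ax": 0, "ay": 0, "az": 0, "jaw": -1}]'

```text
time_s: 46.43
position: [420.8, 343.2, 302.7]
ee_rot: [[-0.645, 0.764, -0.021], [0.764, 0.645, -0.014], [0.003, -0.025, -1.0]]
wrist_force: [0.4, 0.2, -0.9]
opening: 33.5
```

>>> step_arm --increments '[{"x": 0.35, "y": 0.2, "z": 0, "ax": 0.07, "ay": -0.1, "az": 0, "jaw": -1}, {"x": 0.3, "y": 0.15, "z": 0, "ax": 0.06, "ay": -0.1, "az": 0, "jaw": -1}, {"x": 0, "y": 0, "z": 0, "ax": 0, "ay": 0, "az": 0, "jaw": -1}, {"x": 0, "y": 0, "z": -0.6, "ax": 0, "ay": 0, "az": 0, "jaw": -1}, {"x": 0, "y": 0, "z": -0.8, "ax": 0, "ay": 0, "az": 0, "jaw": -1}, {"x": 0, "y": 0, "z": -0.8, "ax": 0, "ay": 0, "az": 0, "jaw": -1}, {"x": 0, "y": 0, "z": -0.8, "ax": 0, "ay": 0, "az": 0, "jaw": -1}, {"x": 0, "y": 0, "z": 0, "ax": 0, "ay": 0, "az": 0, "jaw": -1}, {"x": 0, "y": 0, "z": 0, "ax": 0, "ay": 0, "az": 0, "jaw": -1}]'

```text
time_s: 47.18
position: [445.1, 344.3, 224.7]
ee_rot: [[-0.634, 0.773, 0.005], [0.773, 0.634, -0.002], [-0.005, 0.002, -1.0]]
wrist_force: [0.3, 1.1, -0.6]
opening: 33.2
```

>>> step_arm --increments '[{"x": -0.3, "y": 0.2, "z": 0, "ax": 0, "ay": 0.04, "az": 0, "jaw": -1}, {"x": 0, "y": 0, "z": -0.5, "ax": 0, "ay": 0, "az": 0, "jaw": -1}, {"x": 0, "y": 0, "z": -0.7, "ax": 0, "ay": 0, "az": 0, "jaw": -1}, {"x": 0, "y": 0, "z": -0.7, "ax": 0, "ay": 0, "az": 0, "jaw": -1}, {"x": 0, "y": 0, "z": -0.5, "ax": 0, "ay": 0, "az": 0, "jaw": -1}, {"x": 0, "y": 0, "z": 0, "ax": 0, "ay": 0, "az": 0, "jaw": -1}, {"x": 0, "y": 0, "z": 0, "ax": 0, "ay": 0, "az": 0, "jaw": -1}]'

```text
time_s: 47.77
position: [440.9, 352.3, 168.0]
ee_rot: [[-0.633, 0.774, 0.01], [0.774, 0.633, 0.005], [-0.002, 0.011, -1.0]]
wrist_force: [-0.3, 1.2, -1.9]
opening: 33.9
```

>>> step_arm --increments '[{"x": -0.15, "y": -0.1, "z": -0.3, "ax": -0.05, "ay": 0.1, "az": 0, "jaw": -1}, {"x": 0, "y": 0, "z": -0.5, "ax": 0, "ay": 0, "az": 0, "jaw": -1}, {"x": 0, "y": 0, "z": -0.4, "ax": 0, "ay": 0, "az": 0, "jaw": -1}, {"x": 0, "y": 0, "z": 0, "ax": 0, "ay": 0, "az": 0, "jaw": -1}, {"x": 0, "y": 0, "z": 0, "ax": 0, "ay": 0, "az": 0, "jaw": -1}]'

```text
time_s: 48.18
position: [438.3, 351.6, 140.0]
ee_rot: [[-0.633, 0.774, 0.004], [0.774, 0.633, 0.004], [0.001, 0.005, -1.0]]
wrist_force: [-0.4, -0.5, -0.6]
opening: 33.4
```

>>> step_arm --increments '[{"x": 0, "y": -0.05, "z": -0.18, "ax": -0.04, "ay": 0.04, "az": 0, "jaw": -1}, {"x": 0, "y": 0, "z": -0.12, "ax": 0, "ay": 0, "az": 0, "jaw": -1}, {"x": 0, "y": 0, "z": 0, "ax": 0, "ay": 0, "az": 0, "jaw": -1}, {"x": 0, "y": 0, "z": 0, "ax": 0, "ay": 0, "az": 0, "jaw": -1}]'

```text
time_s: 48.52
position: [439.1, 350.8, 133.3]
ee_rot: [[-0.633, 0.774, 0.001], [0.774, 0.633, 0.001], [0.0, 0.001, -1.0]]
wrist_force: [-0.1, 0.4, -1.5]
opening: 33.4
```

>>> step_arm --increments '[{"x": 0, "y": 0, "z": -0.08, "ax": 0, "ay": 0, "az": 0, "jaw": -1}, {"x": 0, "y": 0, "z": 0, "ax": 0, "ay": 0, "az": 0, "jaw": -1}, {"x": 0, "y": 0, "z": 0, "ax": 0, "ay": 0, "az": 0, "jaw": 0}, {"x": 0, "y": 0, "z": 0, "ax": 0, "ay": 0, "az": 0, "jaw": 0.3}, {"x": 0, "y": 0, "z": 0, "ax": 0, "ay": 0, "az": 0, "jaw": 0.4}, {"x": 0, "y": 0, "z": 0, "ax": 0, "ay": 0, "az": 0, "jaw": 0.4}, {"x": 0, "y": 0, "z": 0, "ax": 0, "ay": 0, "az": 0, "jaw": 0.4}, {"x": 0, "y": 0, "z": 0, "ax": 0, "ay": 0, "az": 0, "jaw": 0.4}]'

```text
time_s: 49.18
position: [440.6, 352.1, 133.2]
ee_rot: [[-0.633, 0.774, 0.004], [0.774, 0.633, 0.004], [0.0, 0.006, -1.0]]
wrist_force: [0.4, 0.1, 0.3]
opening: 63.3
```

>>> step_arm --increments '[{"x": 0, "y": 0, "z": 0.5, "ax": 0, "ay": 0, "az": 0, "jaw": 0.4}, {"x": 0, "y": 0, "z": 0.8, "ax": 0, "ay": 0, "az": 0, "jaw": 0.4}, {"x": 0, "y": 0, "z": 0.8, "ax": 0, "ay": 0, "az": 0, "jaw": 0.4}, {"x": 0, "y": 0, "z": 0.8, "ax": 0, "ay": 0, "az": 0, "jaw": 0.4}, {"x": 0, "y": 0, "z": 0.8, "ax": 0, "ay": 0, "az": 0, "jaw": 0.4}, {"x": 0, "y": 0, "z": 0.8, "ax": 0, "ay": 0, "az": 0, "jaw": 0.4}, {"x": -0.3, "y": 0.6, "z": 0.2, "ax": 0, "ay": 0, "az": 0, "jaw": 0.4}, {"x": -0.5, "y": 0.8, "z": 0, "ax": 0, "ay": 0, "az": 0, "jaw": 0.4}, {"x": -0.5, "y": 0.8, "z": 0, "ax": 0, "ay": 0, "az": 0, "jaw": 0.4}, {"x": -0.5, "y": 0.8, "z": 0, "ax": 0, "ay": 0, "az": 0, "jaw": 0.4}, {"x": -0.5, "y": 0.8, "z": 0, "ax": 0, "ay": 0, "az": 0, "jaw": 0.4}, {"x": -0.5, "y": 0.8, "z": 0, "ax": 0, "ay": 0, "az": 0, "jaw": 0.4}, {"x": -0.5, "y": 0.8, "z": 0, "ax": 0, "ay": 0, "az": 0, "jaw": 0.4}, {"x": -0.5, "y": 0.8, "z": 0, "ax": 0, "ay": 0, "az": 0, "jaw": 0.4}, {"x": -0.5, "y": 0.7, "z": 0, "ax": 0, "ay": 0, "az": 0, "jaw": 0.4}, {"x": 0, "y": 0, "z": 0, "ax": 0, "ay": 0, "az": 0, "jaw": 0.4}, {"x": 0, "y": 0, "z": 0, "ax": 0, "ay": 0, "az": 0, "jaw": 0.4}]'

```text
time_s: 50.6
position: [327.9, 529.8, 274.6]
ee_rot: [[-0.628, 0.778, 0.012], [0.778, 0.628, 0.012], [0.002, 0.017, -1.0]]
wrist_force: [0.1, -0.4, -1.0]
opening: 63.8
```

Run:
```python
from h import *
im,d=snap('scene','s7'); t,dt=snap('top','t7')
def cc(P,x,y,r,lo,hi):
    q=P[(np.hypot(P[...,0]-x,P[...,1]-y)<r)&(P[...,2]>lo)&(P[...,2]<hi)]
    return (len(q),np.round(cv2.minEnclosingCircle(q[:,:2].astype(np.float32))[0],1).tolist(),q.mean(0).round(1).tolist()) if len(q)>20 else len(q)
for n in('scene','top'):
    for f in(n+'0',n[0]+'7'):
        P=cloud(n,np.load(f'pics/{f}.npy'))
        print(f)
        for k,a in dict(spray=(488,283,42,138,165),slim=(541,218,30,138,165),bottle=(437,350,30,138,165),cap=(559,290,40,48,75),tape=(408,35,60,16,35),pot=(637,-219,45,68,92)).items(): print('  ',k,cc(P,*a))
```

```text
scene0
   spray (745, [492.3, 284.5], [493.3, 286.5, 147.7])
   slim (323, [545.0, 220.0], [545.9, 221.5, 147.4])
   bottle (239, [438.6, 352.0], [439.7, 352.9, 147.8])
   cap (576, [554.6, 289.3], [560.4, 289.5, 59.4])
   tape (630, [411.4, 35.2], [411.5, 38.1, 23.6])
   pot 0
s7
   spray (746, [492.8, 285.9], [493.6, 287.6, 147.8])
   slim (324, [545.5, 219.5], [545.7, 221.6, 147.3])
   bottle (236, [438.3, 353.5], [439.6, 354.2, 147.9])
   cap (581, [554.6, 290.6], [559.9, 289.5, 59.5])
   tape (627, [409.1, 35.6], [411.5, 38.1, 23.5])
   pot (338, [636.5, -218.9], [637.1, -217.7, 74.2])
top0
   spray (768, [487.6, 284.6], [486.5, 283.8, 146.8])
   slim (329, [540.1, 218.5], [539.1, 217.8, 146.7])
   bottle (230, [435.7, 352.0], [435.4, 350.2, 146.5])
   cap (464, [555.8, 288.4], [556.9, 286.8, 58.0])
   tape (800, [407.8, 35.5], [406.5, 35.3, 23.4])
   pot 0
t7
   spray (769, [487.3, 285.6], [486.8, 284.9, 146.7])
   slim (327, [540.3, 218.6], [539.1, 217.8, 146.8])
   bottle (229, [436.1, 352.9], [435.4, 351.5, 146.8])
   cap (468, [555.4, 288.4], [556.8, 286.8, 58.0])
   tape (796, [407.6, 35.5], [406.2, 35.4, 23.5])
   pot (508, [634.6, -219.2], [633.8, -219.3, 73.2])
```

View pics/s7.png

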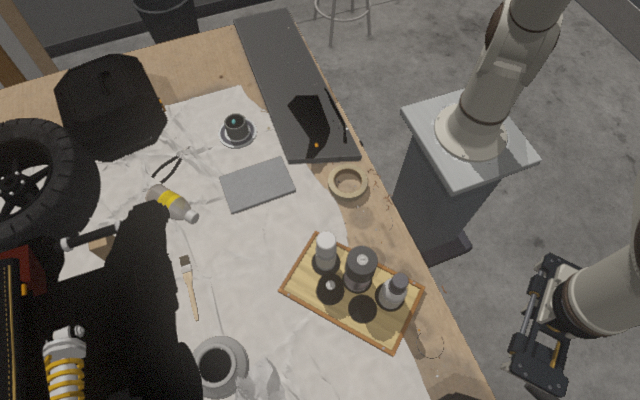

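The picture shows the pot on the turntable at (236,127), all three containers back in the front row, the cap and tape roll in place, and the arm clear at the lower right.

```bash
python3 -c "
from bench import *
print(hand_in())"
```

```text
the job is handed in; nothing more can be done
None
```

The job is done and handed in at about 51 s of the 134 s allowed; no verdict is reported.

The spray can (middle) and the bottle (outer, on the pot's side) hemmed in the pot. I stood both on the parking board, set the pot on the turntable, then put both back on their own pads. The slim can was never touched.

My last checks compared the cameras before and after:
- **Containers:** the spray can and bottle are within about 1.5 mm of where they started. All three stand upright at their original height. The slim can did not move beyond measurement noise (about 0.5 mm).
- **Pot:** its axis is about 1–2 mm from the turntable's, at the right height.
- **Can cap and tape roll:** their average positions are within about 0.5 mm of the start.
- **Gripper:** open and clear of everything.

Two measurements disagreed. The top and scene cameras differ by about 3–5 mm in absolute position, so I compared before and after within the same camera. The single outline fits for the tape roll and cap scattered by up to 2.3 mm, but the averages and pictures showed no movement. Nothing failed.

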